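Get the cassette sampler ready and start it

ROBOT

A 6-joint arm with a two-finger parallel gripper is mounted at the origin on the work surface. World frame = base frame: x ahead of the robot, y to its left, z up, the work surface at z = 0. Lengths are in mm, angles in rad, forces in N, time in s.
With the tool pointing down it reaches from about 350 to 725 mm from the base axis. Payload 4.3 kg.
Tool frame: the origin (TCP) lies at the centre of the arm's flange, where the gripper is bolted on; the fingertips stand 173 mm ahead of it and the grasp point (between the pads) lies 155 mm ahead of it (arm.grip_point_offset is the distance from the TCP to the grasp point, in mm); z points along the fingers, y is the line along which they close (so a half turn about z gives the same grasp; the last joint's range is limited). The gripper opens to 85 mm and grips with 20 to 120 N. Pads are 22 mm wide; open, the fingers measure 114 mm over their backs; the gripper's body (76 mm by 85 mm) begins 54 mm behind the grasp point. The pads swing forward as they close: fully open they stand 13 mm farther back than shut.
Start: joints at [-1.273, 0.377, 0.081, 1.274, 0, 1.46], TCP at [228.049, -527.865, 404.729] pointing down, gripper open.
Joint ranges: [-2.72, 2.72], [-0.84, 1.66], [-1.02, 1.22], [-1.77, 2.12], [-1.37, 1.28], [-3.14, 3.14]. Speed limits (rad/s): [2.57, 2.57, 3.14, 3.14, 3.14, 3.14].

INTERFACE

Orientations are given as a unit quaternion [x, y, z, w].
In Python, from plant import arm gives the robot as it stands.
- The arm moves only by the shell command python3 -m pendant 'ROWS'. ROWS is JSON, a list of rows, each a list of 3 entries, a list of its own where there are three numbers: the shift along the tool's x, y, z as a fraction of full scale, then the turn about the tool's z as a fraction of full scale, then the closure, from -1 (fully open) to 1 (shut). A call has 1 to 20 rows; each row shifts and turns the commanded pose from where the row before left it, along the tool's axes as they then stand; what a row does not reach is not made up. Full scale, the value 1, is 0.3 m for a shift and 360 degrees for a turn. A row lasts 1/8 s, in which the tool goes at most 62.5 mm and 10.7 degrees, less where a joint would pass 70% of its speed; a pose out of reach is approached as far as the arm can. A call with a number of a shift or a turn outside -1 to 1 is refused whole. A call with a gripper value outside its range is refused whole. The fingers move at their own pace and stop on an object; the grip force is fixed at half the most. Time passes only in rows, so rows that do not move let the fingers close. It gives the time, the measured TCP pose, the force, the opening and the grip force at its end, in the units of the state.
- arm.get_obs(): the state, without advancing time (a new reading comes with each control period).
- arm.grab_frame(name): name is "side" or "top"; returns (picture, depth): 480x640x3 uint8, blue, green, red; 480x640 float32, mm along the optical axis (not along the pixel's ray), 0 where there is no reading.
- arm.camera_params(name): a dict with "K" (3x3 intrinsics, pixels), "rvec" (rotation vector, rad) and "tvec" (3), from world to camera coordinates, as OpenCV has them. Camera axes: x right, y down, z forward; pixel columns grow to the right and rows downward; lengths in mm; the calibration is good to about 2 mm. A picture is of the moment at which its call begins. camera_params takes no time and is no camera call.
- arm.job_done(): hands the job in; it is judged then, once.
The state is a dict: "clock": time; "joint_positions": joint angles; "joint_velocities": joint speeds; "joint_torque": joint torques, N m; "eef_pos": TCP position; "ee_rot": TCP orientation; "ft_force": force on the tool from outside, world axes, zero at the start; "torque": the same for the moment, N m; "grip_width": finger opening in mm; "grip_force": force on a finger pad.
Only numpy, scipy, OpenCV 4.12 (cv2) and the standard library are available. Lean on these libraries where they do the work, as an engineer would, in place of code of your own. Each camera call takes 0.05 s, during which the arm holds its last target. There are 200 camera calls.

TASK

Get the sampler ready for its run: move every sample cassette from the drying rack into a free slot of the sampler's magazine, standing upright and fully down, and swap the tall and the squat bottle, which stand on each other's pads, so that each ends upright in the middle of the other's pad. Only when all that is in place, press the start button fully down and let it come up again. Leave the jar, the control cassette already in the magazine and the other things on the bench where they are.

Things in the scene. Friction and masses are not known exactly. Their poses are not given: they have to be found in the camera images.
- sampler: Fixed white instrument, origin on the bench, x away from the robot, y left, z up. Deck top at z = 50 mm, x -135 to +105, y -200 to +200 mm. In front a row of three round rubber pads for bottles, behind it the grey slotted magazine, front right the start button. Left of the deck (y +200 to +330) a closed hood 150 mm high; along the rear edge (x +96) a thin rail, top 39 mm above the deck.
- magazine (a point): Centre of the floor (6 mm above the deck) of the grey magazine; axes as the sampler's. Five open-topped slots side by side along y, centred at y = -84, -42, 0, +42 and +84 mm, each 14 mm wide (y), 59 mm long (x) and 34 mm deep, low strips closing its ends. A cassette stands in one with its width along x.
- pad0 (a point): Centre, on the deck, of the right-hand rubber pad (72 mm across, flush with the deck) for a bottle.
- pad1 (a point): Centre of the middle rubber pad, as pad0; pads are 85 mm apart.
- pad2 (a point): Centre of the left-hand rubber pad, as pad0.
- start (a joint): Travel of the sampler's spring start button: 0 released, 0.006 m fully down (about 5 N); it springs back by itself.
- start_top (a point): Centre of the top face of the start button, a round grey cap 28 mm across in a black housing on the deck, pressed straight down.
- rack: Aluminium drying rack that does not move: base plate 74 (x) by 225 (y) by 6 mm with five slots side by side along its y, 42 mm apart (the middle one at its origin), each between two thin fins 30 mm high and 14 mm apart. Origin under the middle of the base, on the bench.
- tall_bottle: Tall closed amber bottle, origin at the centre of its underside, z up: body 60 mm across and 74 mm high, then a shoulder; white round cap 42 mm across from 88 to 112 mm height (take it by the cap); half full, weight low. 0.17 to 0.32 kg.
- squat_bottle: Squat closed amber bottle, origin at the centre of its underside, z up: body 62 mm across and 46 mm high, then a shoulder; white round cap 42 mm across from 60 to 84 mm height (take it by the cap); half full, weight low. 0.14 to 0.27 kg.
- jar: White closed jar on the third pad, 62 mm across and 60 mm high; it is already in its right place and stays there. Origin at the centre of its underside.
- beaker: Empty glass beaker on the bench, 68 mm across, 75 mm high; not part of the job.
- tip_box: Pipette tip box on the bench, 82 by 120 by 72 mm; not part of the job.
- marker: Marker pen lying on the bench, 140 mm long, 15 mm thick; not part of the job.
- cassette0: A sample cassette standing on edge in the drying rack (3 or 4 of the 5 are there at a start): flat white plastic plate 54 mm wide (its x), 10 mm thick (its y), 86 mm tall (its z, up), about 35 g. Origin at the centre of its bottom edge. Both faces are alike.
- cassette1: A sample cassette standing on edge in the drying rack (3 or 4 of the 5 are there at a start): flat white plastic plate 54 mm wide (its x), 10 mm thick (its y), 86 mm tall (its z, up), about 35 g. Origin at the centre of its bottom edge. Both faces are alike.
- cassette2: A sample cassette standing on edge in the drying rack (3 or 4 of the 5 are there at a start): flat white plastic plate 54 mm wide (its x), 10 mm thick (its y), 86 mm tall (its z, up), about 35 g. Origin at the centre of its bottom edge. Both faces are alike.
- cassette3: A sample cassette standing on edge in the drying rack (3 or 4 of the 5 are there at a start): flat white plastic plate 54 mm wide (its x), 10 mm thick (its y), 86 mm tall (its z, up), about 35 g. Origin at the centre of its bottom edge. Both faces are alike.
- cassette4: A sample cassette standing on edge in the drying rack (3 or 4 of the 5 are there at a start): flat white plastic plate 54 mm wide (its x), 10 mm thick (its y), 86 mm tall (its z, up), about 35 g. Origin at the centre of its bottom edge. Both faces are alike.
- control0: A control cassette of the same shape as the sample cassettes that already stands in one magazine slot (one of the three is there at a start); it stays there. Origin at the centre of its bottom edge.
- control1: A control cassette of the same shape as the sample cassettes that already stands in one magazine slot (one of the three is there at a start); it stays there. Origin at the centre of its bottom edge.
- control2: A control cassette of the same shape as the sample cassettes that already stands in one magazine slot (one of the three is there at a start); it stays there. Origin at the centre of its bottom edge.
Not all that is in view belongs to the job. What is shaped like the control1 but purple is not meant. What is shaped like the cassette2 but yellow is not meant.

How it is judged:
By the outcome, as a careful person would: the job done as asked, in the order asked, and still so for the second after the job is handed in, with the robot touching nothing.
Of cassette0, cassette1, cassette2, cassette3, cassette4 only 3 to 4 are there at a start; the rules pass over those that are not, and their reading is None.
Of control0, control1, control2 only 1 to 1 are there at a start; the rules pass over those that are not, and their reading is None.
At some moment in a run one of tall_bottle, squat_bottle may be knocked a few centimetres aside while the robot is not near it.
It also fails if it takes over 210 s, if anything falls off the work surface, if the arm or the gripper's body presses on something with over 40 N, if the wrist force passes 120 N, or if a joint passes its speed limit or range.

## Working session

There is one attempt and no reset: what is moved stays moved. The work goes in short steps, Python scripts to look and compute and a shell command to move; the robot and the scene stay as the last step left them, time stands still between calls to the robot, and variables do not carry over. Pictures are saved under pics/ and viewed, at most 14 in all, crops included, and the job is handed in when it is done.

```bash
ls; mkdir -p pics; cat > h.py <<'E'
import numpy as np, cv2
from plant import arm
def cam(n):
    c=arm.camera_params(n); K=np.array(c["K"],float); R=cv2.Rodrigues(np.array(c["rvec"],float))[0]; t=np.array(c["tvec"],float).ravel()
    return K,R,t
def points(n,d):
    K,R,t=cam(n); v,u=np.mgrid[0:480,0:640]
    p=np.stack([(u-K[0,2])/K[0,0]*d,(v-K[1,2])/K[1,1]*d,d],-1)
    return (p-t)@R
def ray(n,u,v,z):
    K,R,t=cam(n); o=-R.T@t; d=R.T@np.array([(u-K[0,2])/K[0,0],(v-K[1,2])/K[1,1],1]); return o+d*(z-o[2])/d[2]
def snap(n,tag):
    im,d=arm.grab_frame(n); cv2.imwrite(f"pics/{tag}.png",im); np.savez(f"{tag}.npz",im=im,d=d); return im,d
E
python3 - <<'E'
from h import *
for n in("top","side"):
    im,d=snap(n,n+"0"); K,R,t=cam(n); print(n,-R.T@t, R[2])
print(arm.get_obs())
E
```

```text
pics
top [ 437.84382238   10.39753088 1135.65377182] [ 0.09774477 -0.00876981 -0.99517287]
side [  315.69740756 -1129.12389294  1184.4921499 ] [ 0.13324712  0.71460037 -0.68672521]
{'clock': 0.1, 'joint_positions': array([-1.27328414e+00,  3.78022247e-01,  7.97638380e-02,  1.27438915e+00,
       -9.05719445e-06,  1.46049667e+00]), 'joint_velocities': array([ 0.00042569, -0.00136832,  0.00086391,  0.00065983,  0.00010762,
        0.00065743]), 'joint_torque': array([ 9.60771504e-04, -4.64693964e+01,  2.70581979e+01,  1.20318413e-02,
       -7.91400294e-05,  1.02644702e-05]), 'eef_pos': array([ 227.97256073, -527.58855812,  403.83727492]), 'ee_rot': array([ 9.79282697e-01,  2.02495786e-01, -9.10257169e-05, -9.21140102e-04]), 'ft_force': array([-0.33109118, -0.61168963,  0.19743771]), 'torque': array([ 0.06882275, -0.00573473, -0.01217773]), 'grip_force': 0.0, 'grip_width': 85.34911366716425}
```

View pics/top0.png

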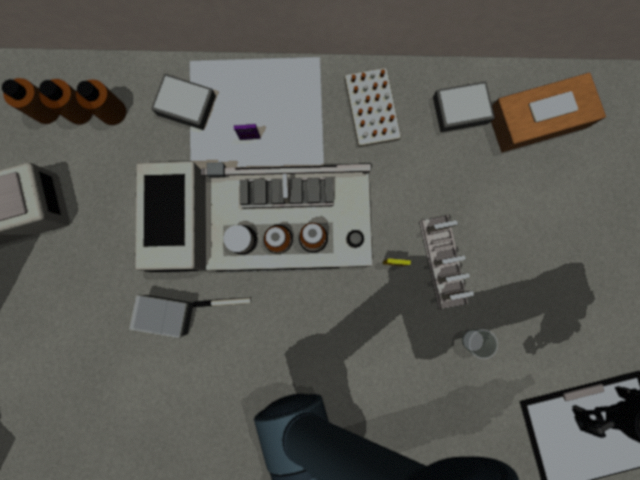

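View pics/side0.png

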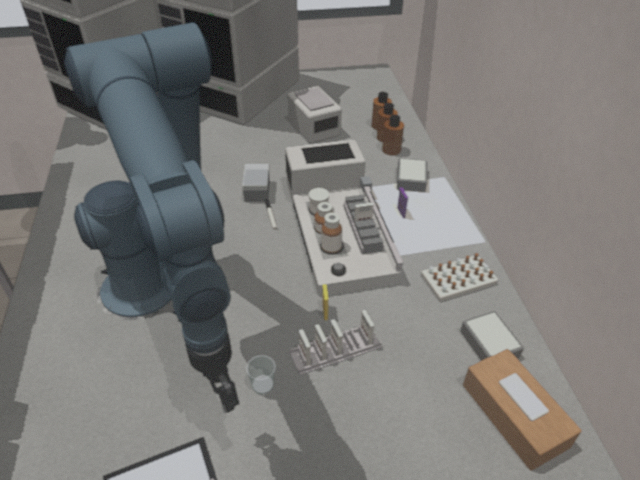

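The top view shows four white cassettes in the rack, at about (445,224), (452,260), (455,279) and (460,295). A yellow one stands apart at (398,262) and a purple one at (247,131); neither is meant. The control is in the middle magazine slot at (286,185). The bottle caps are at (278,234) and (313,231), the jar at (238,237) and the button at (355,238). Next I'll measure these and take an enlarged crop.

```bash
python3 - <<'E'
from h import *
z=np.load("top0.npz"); im,d=z["im"],z["d"]; P=points("top",d)
c=cv2.resize(im[150:315,205:480],None,fx=2.9,fy=2.9,interpolation=cv2.INTER_CUBIC); c=cv2.convertScaleAbs(c,alpha=1.4); cv2.imwrite("pics/crop.png",c)
def comps(x0,x1,y0,y1,lo,hi,tag,minA=8):
    m=np.zeros((480,640),np.uint8); m[y0:y1,x0:x1]=1
    m&=((P[...,2]>lo)&(P[...,2]<hi)).astype(np.uint8)
    n,l,s,ce=cv2.connectedComponentsWithStats(m)
    for i in range(1,n):
        if s[i,4]<minA: continue
        q=P[l==i]; r=cv2.minAreaRect(q[:,:2].astype(np.float32))
        print(tag,ce[i].round(1),s[i,4],"mean",q.mean(0).round(1),"rect",np.round(r[0],1),np.round(r[1],1),round(r[2],1),"zmax",np.percentile(q[:,2],90).round(1))
comps(415,480,205,315,75,110,"cass")
comps(415,480,205,315,28,45,"fins")
comps(375,415,245,275,60,110,"yellow")
comps(240,340,170,215,70,96,"mag",20)
comps(240,340,170,215,110,150,"ctrl")
comps(215,340,210,260,95,180,"bott",20)
comps(335,375,220,255,55,90,"btn",20)
comps(200,380,150,275,44,56,"deck",200)
comps(200,380,150,180,80,100,"rail",20)
comps(455,505,320,365,30,90,"beaker")
E
```

```text
cass [444.3 224.9] 116 mean [ 585.4 -281.8   89.6] rect [ 585.9 -282.7] [10.6 53.8] 11.9 zmax 93.2
cass [452.  259.9] 115 mean [ 503.8 -298.6   90.5] rect [ 504.2 -300.7] [10.5 54.8] 12.1 zmax 93.5
cass [456.1 277.6] 117 mean [ 463.  -307.6   90.2] rect [ 463.2 -309.3] [10.3 53.8] 12.0 zmax 93.5
cass [460.2 295.4] 121 mean [ 422.3 -316.5   90. ] rect [ 422.2 -318.2] [10.6 55.1] 12.1 zmax 93.5
fins [436.1 230. ] 51 mean [ 580.1 -276.5   35.8] rect [ 585.4 -281.5] [19.7 51.7] 10.7 zmax 40.8
fins [441.6 241. ] 26 mean [ 553.2 -290.1   34.4] rect [ 553.2 -290. ] [ 2.7 47.5] 12.1 zmax 36.8
fins [442.7 247.9] 29 mean [ 536.4 -292.6   34.7] rect [ 536.6 -293.2] [ 2.8 48.7] 12.3 zmax 37.5
fins [444.7 257.9] 29 mean [ 511.9 -296.9   35.9] rect [ 512.3 -298.7] [ 2.9 49. ] 12.2 zmax 38.7
fins [444.5 264.4] 31 mean [ 496.  -296.5   34.9] rect [ 494.8 -299.7] [53.1 11.7] 88.2 zmax 37.4
fins [448.1 278. ] 65 mean [ 463.  -304.7   35.6] rect [ 462.8 -308.3] [20.  52.6] 12.3 zmax 38.7
fins [450.6 294.1] 56 mean [ 424.4 -310.4   35.5] rect [ 421.7 -317.9] [20.2 54.7] 12.1 zmax 38.6
yellow [397.5 261.
[... 519 characters left out ...]
26.] [59.1 58.3] 89.6 zmax 162.8
bott [236.5 238.7] 596 mean [543.2 198.  108.7] rect [543.5 198.3] [60.2 61.2] 25.4 zmax 111.2
bott [276.2 238.6] 522 mean [543.8 106.9 118.2] rect [546.2 109.2] [59.6 57.9] 61.5 zmax 134.8
btn [354.5 238.8] 259 mean [552.  -74.   65.2] rect [553.1 -74.5] [41.5 40.9] 1.4 zmax 72.4
deck [287.7 225.4] 10599 mean [584.   86.3  49.3] rect [595.3  89.6] [229.6 404.8] 2.5 zmax 51.9
rail [287.1 169.9] 1179 mean [710.2  87.9  88.4] rect [714.7  94.6] [ 33.1 400.2] 3.9 zmax 91.8
rail [312.5 178.5] 24 mean [690.5  27.9  88.9] rect [690.6  27.9] [25.9  3.5] 89.7 zmax 91.0
beaker [482.4 344.1] 476 mean [ 309.  -377.2   57.9] rect [ 311.4 -371.3] [64.3 67. ] 0.3 zmax 75.0
```

View pics/crop.png

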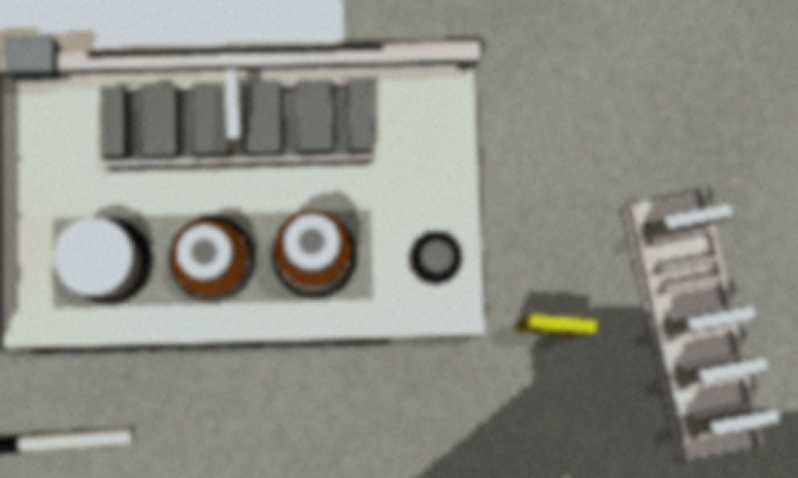

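```bash
cat >> h.py <<'E'
def plan(x,y,z,ang):
    """grasp point target (mm), closing-line angle (deg, world, mod 180): prints turn fraction, then shift fractions in turned tool frame"""
    from scipy.spatial.transform import Rotation as Ro
    o=arm.get_obs(); R=Ro.from_quat(o["ee_rot"]).as_matrix(); p=np.array(o["eef_pos"])
    cur=np.degrees(np.arctan2(R[1,1],R[0,1])); dw=(ang-cur+90)%180-90   # world turn; tool z is down so tool turn=-dw
    c,s=np.cos(np.radians(dw)),np.sin(np.radians(dw)); R2=np.array([[c,-s,0],[s,c,0],[0,0,1]])@R
    d=R2.T@(np.array([x,y,z+155])-p)/300
    print("turn",round(-dw/360,4),"shift",d.round(4),"| q6",o["joint_positions"][5].round(2),"tilt",np.degrees(np.arccos(-R[2,2])).round(2),"w",round(o["grip_width"],1))
def obs():
    o=arm.get_obs(); p=o["eef_pos"]; print("t",o["clock"],"grasp",(p-[0,0,155]).round(1),"F",np.round(o["ft_force"],1),"w",round(o["grip_width"],1),"gf",round(o["grip_force"],1),"q",np.round(o["joint_positions"],2))
E
python3 - <<'E'
from h import *
z=np.load("top0.npz"); im,d=z["im"],z["d"]; P=points("top",d); Z=P[...,2]
g=cv2.cvtColor(im,cv2.COLOR_BGR2GRAY)
def fit(pts,tag,swap=False):
    pts=np.array(pts)[:,:2]; i,j=(0,1) if swap else (1,0)
    for _ in range(3):
        b=np.polyfit(pts[:,i],pts[:,j],1); r=pts[:,j]-np.polyval(b,pts[:,i]); pts=pts[abs(r)<max(2,2*r.std())]
    print(tag,b,"yaw",np.degrees(np.arctan(b[0])).round(2),len(pts),r.std().round(2)); return b
fr=[]
for u in range(215,368):
    col=Z[235:285,u]; v=235+np.where(col>35)[0].max()+.5; fr.append(ray("top",u,v,50))
fit(fr,"front")
ri=[]
for v in range(185,262):
    row=Z[v,340:385]; u=340+np.where(row>35)[0].max()+.5; ri.append(ray("top",u,v,50))
fit(ri,"right",True)
# magazine gaps: block tops z>80; edge columns per block
for v in range(185,204,3):
    m=(Z[v,236:340]>80).astype(int); e=np.where(np.diff(m)!=0)[0]+236.5
    print(v,[ (ray("top",u,v,90)[1]).round(1) for u in e])
for u in (252,268,300,318): 
    m=(Z[174:215,u]>80).astype(int); e=np.where(np.diff(m)!=0)[0]+174.5; print(u,[ray("top",u,v,90)[:2].round(1) for v in e])
# dark gaps by brightness
print(g[194,236:340])
# caps
for n,(u0,u1,lo,hi) in {"tall":(295,335,150,175),"squat":(258,297,124,145)}.items():
    m=np.zeros_like(g); m[205:260,u0:u1]=1; k=(m>0)&(Z>lo)&(Z<hi); q=P[k]; 
    print(n,cv2.minEnclosingCircle(q[:,:2].astype(np.float32)),q.mean(0).round(1),k.sum())
k=(Z>105)&(Z<115); k[:,:215]=0;k[:,260:]=0;k[:215]=0;k[260:]=0; print("jar",P[k].mean(0),cv2.minEnclosingCircle(P[k][:,:2].astype(np.float32)))
k=(Z>67)&(Z<85); k[:,:335]=0;k[:,375:]=0;k[:220]=0;k[255:]=0; print("btn",P[k].mean(0),k.sum())
hsv=cv2.cvtColor(im,cv2.COLOR_BGR2HSV); print(hsv[259,300:345:2].tolist(), hsv[225:265:2,298].tolist())
for n in [(585.9,-282.7),(504.2,-300.7),(463.2,-309.3),(422.2,-318.2)]: plan(n[0],n[1],70,12.2)
E
```

```text
front [-4.25358329e-02  4.83612852e+02] yaw -2.44 140 0.77
right [ 4.54439801e-02 -1.39372351e+02] yaw 2.6 71 0.69
185 [np.float64(201.1), np.float64(180.0), np.float64(168.3), np.float64(137.8), np.float64(126.1), np.float64(55.8), np.float64(41.7), np.float64(13.5), np.float64(-0.5), np.float64(-19.3)]
188 [np.float64(200.8), np.float64(179.8), np.float64(168.1), np.float64(137.6), np.float64(125.9), np.float64(55.6), np.float64(41.6), np.float64(13.4), np.float64(-0.7), np.float64(-19.4)]
191 [np.float64(200.6), np.float64(179.5), np.float64(167.9), np.float64(137.5), np.float64(125.8), np.float64(55.5), np.float64(41.4), np.float64(13.3), np.float64(-0.8), np.float64(-19.5)]
194 [np.float64(200.3), np.float64(179.3), np.float64(167.6), np.float64(137.3), np.float64(125.6), np.float64(55.4), np.float64(41.3), np.float64(13.2), np.float64(-0.9), np.float64(-19.6)]
197 [np.float64(200.1), np.float64(179.1), np.float64(165.1), np.float64(137.1), np.float64(125.4), np.float64(55.2), np.float64(41.2), np.float64(13.1), np.float64(-1.0), np.float64(-19.7)]
200 [np.float64(199.9), np.flo
[... 1476 characters left out ...]
], [68, 7, 146], [66, 9, 147], [60, 9, 148], [60, 7, 147], [60, 9, 146], [60, 7, 147], [80, 5, 144], [75, 7, 147], [78, 9, 148], [70, 10, 148]] [[25, 15, 102], [30, 15, 104], [34, 17, 105], [34, 18, 97], [19, 24, 86], [23, 28, 72], [30, 28, 64], [36, 20, 63], [38, 14, 72], [35, 19, 82], [30, 12, 87], [24, 14, 88], [36, 14, 89], [40, 17, 91], [30, 12, 108], [54, 9, 143], [68, 7, 146], [60, 9, 149], [60, 9, 147], [75, 7, 146]]
turn -0.219 shift [0.5456 1.3397 0.5938] | q6 1.46 tilt 0.11 w 85.3
turn -0.219 shift [0.5445 1.0609 0.5943] | q6 1.46 tilt 0.11 w 85.3
turn -0.219 shift [0.5454 0.9212 0.5945] | q6 1.46 tilt 0.11 w 85.3
turn -0.219 shift [0.5453 0.7814 0.5948] | q6 1.46 tilt 0.11 w 85.3
```

```bash
python3 -m pendant '[[[0,0,0],-0.0243,0.3],[[0,0,0],-0.0243,0.3],[[0,0,0],-0.0243,0.3],[[0,0,0],-0.0243,0.3],[[0,0,0],-0.0243,0.3],[[0,0,0],-0.0243,0.3],[[0,0,0],-0.0243,0.3],[[0,0,0],-0.0243,0.3],[[0,0,0],-0.0243,0.3],[[0.078,0.1116,0],0,0.3],[[0.078,0.1116,0],0,0.3],[[0.078,0.1116,0],0,0.3],[[0.078,0.1116,0],0,0.3],[[0.078,0.1116,0],0,0.3],[[0.078,0.1116,0],0,0.3],[[0.078,0.1116,0.1],0,0.3],[[0,0,0.1],0,0.3],[[0,0,0.1],0,0.3],[[0,0,0.1],0,0.3],[[0,0,0],0,0.3]]'; python3 -c "
from h import *
obs(); plan(422.2,-318.2,70,12.2)"
```

```text
clock: 2.6
eef_pos: [421.7, -317.4, 282.2]
ee_rot: [0.629, 0.778, 0.0, -0.003]
ft_force: [0.9, 0.1, -0.0]
grip_width: 29.9
grip_force: 0.0
t 2.6 grasp [ 421.7 -317.4  127.2] F [ 0.9  0.1 -0. ] w 29.9 gf 0.0 q [-0.77  0.36 -0.28  0.94 -0.    0.59]
turn -0.0003 shift [-0.0041  0.0019  0.1905] | q6 0.59 tilt 0.37 w 29.9
```

```bash
python3 -m pendant '[[[-0.004,0.002,0.05],0,0.3],[[0,0,0.05],0,0.3],[[0,0,0.05],0,0.3],[[0,0,0.04],0,0.3],[[0,0,0],0,0.3],[[0,0,0],0,1],[[0,0,0],0,1],[[0,0,0],0,1],[[0,0,0],0,1],[[0,0,0],0,1],[[0,0,0],0,1],[[0,0,-0.04],0,1],[[0,0,-0.06],0,1],[[0,0,-0.1],0,1],[[0,0,-0.1],0,1],[[0,0,-0.12],0,1],[[0,0,-0.1],0,1],[[0,0,0],0,1]]'; python3 -c "
from h import *
obs(); plan(663.4,6.6,225,92.5)"
```

```text
clock: 4.85
eef_pos: [424.3, -320.2, 386.7]
ee_rot: [0.629, 0.778, -0.0, 0.003]
ft_force: [0.1, 0.5, -1.6]
grip_width: 9.2
grip_force: 58.5
t 4.85 grasp [ 424.3 -320.2  231.7] F [ 0.1  0.5 -1.6] w 9.2 gf 58.5 q [-0.77  0.29 -0.09  1.19 -0.    0.59]
turn -0.2233 shift [-0.8435  1.0535  0.0297] | q6 0.59 tilt 0.33 w 9.2
```

```bash
python3 -m pendant '[[[0,0,0],-0.0248,1],[[0,0,0],-0.0248,1],[[0,0,0],-0.0248,1],[[0,0,0],-0.0248,1],[[0,0,0],-0.0248,1],[[0,0,0],-0.0248,1],[[0,0,0],-0.0248,1],[[0,0,0],-0.0248,1],[[0,0,0],-0.0249,1],[[-0.0937,0.117,0],0,1],[[-0.0937,0.117,0],0,1],[[-0.0937,0.117,0],0,1],[[-0.0937,0.117,0],0,1],[[-0.0937,0.117,0],0,1],[[-0.0937,0.117,0],0,1],[[-0.0937,0.117,0],0,1],[[-0.0937,0.117,0],0,1],[[-0.0937,0.117,0],0,1],[[0,0,0],0,1],[[0,0,0],0,1]]'; python3 - <<'E'
from h import *
obs(); plan(663.4,6.6,160,92.5)
im,d=snap("top","t1"); P=points("top",d); Z=P[...,2]
c=cv2.resize(im[150:270,215:375],None,fx=5,fy=5,interpolation=cv2.INTER_CUBIC); cv2.imwrite("pics/t1c.png",cv2.convertScaleAbs(c,alpha=1.4))
im,d=snap("side","s1"); c=cv2.resize(im[160:300,290:430],None,fx=4.2,fy=4.2,interpolation=cv2.INTER_CUBIC); cv2.imwrite("pics/s1c.png",cv2.convertScaleAbs(c,alpha=1.4))
P=points("side",d)
q=P[(P[...,0]>610)&(P[...,0]<700)&(P[...,1]>-25)&(P[...,1]<35)&(P[...,2]>150)&(P[...,2]<205)]
print(len(q),q.min(0),q.max(0),np.median(q,0))
E
```

```text
clock: 7.35
eef_pos: [662.3, 6.7, 382.5]
ee_rot: [-0.022, 1.0, -0.0, -0.001]
ft_force: [0.8, 0.1, -0.0]
grip_width: 9.3
grip_force: 58.6
t 7.35 grasp [662.3   6.7 227.5] F [ 0.8  0.1 -0. ] w 9.3 gf 58.6 q [-0.09  0.57  0.33  1.33 -0.   -0.13]
turn -0.0 shift [-0.0041 -0.0005  0.2248] | q6 -0.13 tilt 0.14 w 9.3
231 [634.04857676  -8.97458581 158.20716478] [689.55208096   8.51005274 204.92519933] [ 6.60483156e+02 -3.34639497e-02  1.82850684e+02]
```

View pics/s1c.png

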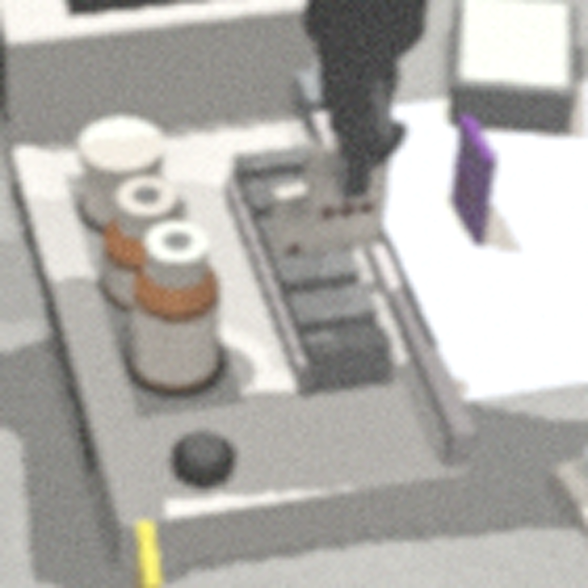

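The side crop shows the cassette held plumb in the fingers above the right-hand slot, crop pixel (340,200). The control stands behind it at (290,190). I'm lowering it now.

```bash
python3 -m pendant '[[[-0.004,0,0.08],0,1],[[0,0,0.08],0,1],[[0,0,0.06],0,1],[[0,0,0],0,1],[[0,0,0.03],0,1],[[0,0,0.03],0,1],[[0,0,0.03],0,1],[[0,0,0.02],0,1],[[0,0,0.01],0,1],[[0,0,0],0,1]]'; python3 -c "
from h import *
obs(); plan(663,6.6,120,92.5)"
```

```text
clock: 8.7
eef_pos: [664.3, 7.0, 281.5]
ee_rot: [-0.022, 1.0, -0.0, 0.0]
ft_force: [3.3, 0.9, -2.2]
grip_width: 9.5
grip_force: 58.5
t 8.7 grasp [664.3   7.  126.5] F [ 3.3  0.9 -2.2] w 9.5 gf 58.5 q [-0.08  0.61  0.14  1.1   0.   -0.13]
turn -0.0 shift [ 0.0045 -0.0012  0.0218] | q6 -0.13 tilt 0.05 w 9.5
```

```bash
python3 -m pendant '[[[0.002,0,0.01],0,1],[[0,0,0.01],0,1],[[0,0,0],0,1]]'; python3 -m pendant '[[[0,0,0.005],0,1],[[0,0,0],0,1]]'; python3 -m pendant '[[[0,0,0],0,0.6],[[0,0,0],0,0.4],[[0,0,0],0,0.4],[[0,0,0],0,0.4],[[0,0,-0.05],0,0.4],[[0,0,-0.1],0,0.4],[[0,0,-0.1],0,0.4],[[0,0,-0.1],0,0.4],[[0,0,0],0,0.3]]';  python3 - <<'E'
from h import *
obs(); plan(463.2,-309.3,220,12.2)
P=points("side",snap("side","s2")[1])
for y in (6.6,90):
    q=P[(P[...,0]>620)&(P[...,0]<700)&(abs(P[...,1]-y)<10)&(P[...,2]>95)&(P[...,2]<150)]
    print(len(q),q.min(0),q.max(0),np.median(q,0))
E
```

```text
clock: 9.07
eef_pos: [664.0, 6.9, 278.1]
ee_rot: [-0.022, 1.0, -0.0, 0.002]
ft_force: [0.7, -0.4, 9.3]
grip_width: 9.3
grip_force: 60.1
clock: 9.32
eef_pos: [663.9, 7.0, 278.1]
ee_rot: [-0.022, 1.0, -0.0, 0.002]
ft_force: [-1.3, 0.6, 16.5]
grip_width: 9.0
grip_force: 61.2
clock: 10.45
eef_pos: [664.3, 6.9, 383.5]
ee_rot: [-0.022, 1.0, -0.0, 0.004]
ft_force: [1.5, -0.4, -0.3]
grip_width: 29.8
grip_force: 0.0
t 10.45 grasp [664.3   6.9 228.5] F [ 1.5 -0.4 -0.3] w 29.8 gf 0.0 q [-0.09  0.57  0.33  1.33 -0.   -0.13]
turn 0.223 shift [-0.8884 -0.8779  0.0356] | q6 -0.13 tilt 0.42 w 29.8
250 [636.9562913   -3.37665644  95.43628698] [692.73041336  12.0353054  145.90097276] [665.42402285   1.27179092 124.58966221]
224 [636.43119452  80.03067686  95.27105821] [691.49149385  97.51681051 145.70982249] [662.55623718  84.54708827 120.59965633]
```

Both the placed cassette and the control read the same top height (145.8), so it is seated. On to the second cassette.

```bash
python3 -m pendant '[[[0,0,0],0.0248,0.3],[[0,0,0],0.0248,0.3],[[0,0,0],0.0248,0.3],[[0,0,0],0.0248,0.3],[[0,0,0],0.0248,0.3],[[0,0,0],0.0248,0.3],[[0,0,0],0.0248,0.3],[[0,0,0],0.0248,0.3],[[0,0,0],0.0246,0.3],[[-0.0987,-0.0975,0],0,0.3],[[-0.0987,-0.0975,0],0,0.3],[[-0.0987,-0.0975,0],0,0.3],[[-0.0987,-0.0975,0],0,0.3],[[-0.0987,-0.0975,0],0,0.3],[[-0.0987,-0.0975,0],0,0.3],[[-0.0987,-0.0975,0],0,0.3],[[-0.0987,-0.0975,0.1],0,0.3],[[-0.0987,-0.0975,0.1],0,0.3],[[0,0,0.1],0,0.3],[[0,0,0],0,0.3]]'; python3 -c "
from h import *
obs(); plan(463.2,-309.3,73,12.2)"
```

```text
clock: 13.0
eef_pos: [460.5, -308.2, 285.9]
ee_rot: [0.628, 0.778, 0.0, -0.004]
ft_force: [0.3, 1.3, 0.1]
grip_width: 29.9
grip_force: 0.0
t 13.0 grasp [ 460.5 -308.2  130.9] F [0.3 1.3 0.1] w 29.9 gf 0.0 q [-0.7   0.4  -0.2   0.98  0.    0.65]
turn -0.0002 shift [-0.0065  0.0091  0.1929] | q6 0.65 tilt 0.44 w 29.9
```

```bash
python3 -m pendant '[[[-0.006,0.008,0.05],0,0.3],[[0,0,0.05],0,0.3],[[0,0,0.05],0,0.3],[[0,0,0.04],0,0.3],[[0,0,0],0,0.3],[[0,0,0],0,1],[[0,0,0],0,1],[[0,0,0],0,1],[[0,0,0],0,1],[[0,0,0],0,1],[[0,0,-0.04],0,1],[[0,0,-0.06],0,1],[[0,0,-0.1],0,1],[[0,0,-0.1],0,1],[[0,0,-0.1],0,1],[[0,0,-0.1],0,1],[[0,0,0],0,1],[[0,0,0],0,1]]'; python3 -c "
from h import *
obs(); plan(661.5,48.5,225,92.5)"
```

```text
clock: 15.25
eef_pos: [465.0, -310.3, 381.8]
ee_rot: [0.628, 0.778, -0.0, -0.0]
ft_force: [0.8, 0.5, -0.7]
grip_width: 9.0
grip_force: 62.0
t 15.25 grasp [ 465.  -310.3  226.8] F [ 0.8  0.5 -0.7] w 9.0 gf 62.0 q [-0.7   0.35 -0.02  1.2  -0.    0.66]
turn -0.223 shift [-0.7067  1.1661  0.0053] | q6 0.66 tilt 0.03 w 9.0
```

```bash
python3 -m pendant '[[[0,0,0],-0.0248,1],[[0,0,0],-0.0248,1],[[0,0,0],-0.0248,1],[[0,0,0],-0.0248,1],[[0,0,0],-0.0248,1],[[0,0,0],-0.0248,1],[[0,0,0],-0.0248,1],[[0,0,0],-0.0248,1],[[0,0,0],-0.0246,1],[[-0.0785,0.1296,0],0,1],[[-0.0785,0.1296,0],0,1],[[-0.0785,0.1296,0],0,1],[[-0.0785,0.1296,0],0,1],[[-0.0785,0.1296,0],0,1],[[-0.0785,0.1296,0],0,1],[[-0.0785,0.1296,0],0,1],[[-0.0785,0.1296,0],0,1],[[-0.0785,0.1296,0],0,1],[[0,0,0],0,1],[[0,0,0],0,1]]'; python3 - <<'E'
from h import *
obs(); plan(661.5,48.5,160,92.5)
P=points("side",snap("side","s3")[1])
q=P[(P[...,0]>610)&(P[...,0]<700)&(abs(P[...,1]-48)<25)&(P[...,2]>155)&(P[...,2]<205)]
print(len(q),q.min(0),q.max(0),np.median(q,0))
E
```

```text
clock: 17.75
eef_pos: [661.3, 48.2, 380.7]
ee_rot: [-0.022, 1.0, -0.0, -0.001]
ft_force: [-0.2, 1.0, 0.1]
grip_width: 9.2
grip_force: 61.8
t 17.75 grasp [661.3  48.2 225.7] F [-0.2  1.   0.1] w 9.2 gf 61.8 q [-0.02  0.58  0.33  1.33 -0.   -0.07]
turn -0.0 shift [-0.0015  0.0011  0.219 ] | q6 -0.07 tilt 0.16 w 9.2
255 [633.66795298  34.22786949 155.01180171] [690.26270657  52.54953615 204.68040326] [660.038662    41.98294028 179.72952811]
```

```bash
python3 -m pendant '[[[-0.002,0.001,0.08],0,1],[[0,0,0.08],0,1],[[0,0,0.06],0,1],[[0,0,0],0,1],[[0,0,0.03],0,1],[[0,0,0.03],0,1],[[0,0,0.03],0,1],[[0,0,0.02],0,1],[[0,0,0],0,1]]';python3 -m pendant '[[[0,0,0.01],0,1],[[0,0,0],0,1]]'; python3 -m pendant '[[[0,0,0.01],0,1],[[0,0,0],0,1]]'
```

```text
clock: 18.92
eef_pos: [662.4, 48.8, 283.0]
ee_rot: [-0.022, 1.0, -0.0, 0.0]
ft_force: [0.4, -0.2, -1.0]
grip_width: 9.0
grip_force: 61.9
clock: 19.18
eef_pos: [662.3, 48.8, 282.6]
ee_rot: [-0.022, 1.0, -0.0, 0.001]
ft_force: [-3.1, 0.1, 10.6]
grip_width: 9.4
grip_force: 63.6
clock: 19.42
eef_pos: [662.1, 48.8, 282.5]
ee_rot: [-0.022, 1.0, -0.0, 0.002]
ft_force: [-9.7, -0.1, 24.9]
grip_width: 9.2
grip_force: 65.8
```

```bash
python3 -m pendant '[[[0,0,-0.012],0,1],[[0,0,0],0,0.6],[[0,0,0],0,0.4],[[0,0,0],0,0.4],[[0,0,0],0,0.4],[[0,0,-0.05],0,0.4],[[0,0,-0.1],0,0.4],[[0,0,-0.1],0,0.4],[[0,0,-0.1],0,0.4],[[0,0,0],0,0.3],[[0,0,0],0,0.3]]';  python3 - <<'E'
from h import *
obs(); plan(504.2,-300.7,220,12.2)
P=points("side",snap("side","s4")[1])
for y in (6.6,48.5,90):
    q=P[(P[...,0]>620)&(P[...,0]<700)&(abs(P[...,1]-y)<10)&(P[...,2]>95)&(P[...,2]<150)]
    print(len(q),q.min(0),q.max(0),np.median(q,0))
E
```

```text
clock: 20.8
eef_pos: [662.2, 48.7, 385.6]
ee_rot: [-0.022, 1.0, -0.0, 0.0]
ft_force: [-1.2, -0.3, -1.2]
grip_width: 29.6
grip_force: 0.0
t 20.8 grasp [662.2  48.7 230.6] F [-1.2 -0.3 -1.2] w 29.6 gf 0.0 q [-0.02  0.58  0.35  1.34 -0.   -0.07]
turn 0.223 shift [-1.0271 -0.7611  0.0355] | q6 -0.07 tilt 0.0 w 29.6
253 [637.10704268  -3.25504749  95.01636553] [693.18288138  13.74089361 145.16816424] [664.71072236   1.46586734 122.57762727]
200 [635.66606599  38.5047529   95.50565526] [690.19993457  56.3368293  146.01934134] [659.09715574  43.59991709 128.21331005]
170 [636.41382081  80.33371695  95.62623439] [690.94881597  95.57372112 146.12870098] [660.06702807  84.72554198 130.56843864]
```

Second one is seated. Third, from (504,-301).

```bash
python3 -m pendant '[[[0,0,0],0.0248,0.3],[[0,0,0],0.0248,0.3],[[0,0,0],0.0248,0.3],[[0,0,0],0.0248,0.3],[[0,0,0],0.0248,0.3],[[0,0,0],0.0248,0.3],[[0,0,0],0.0248,0.3],[[0,0,0],0.0248,0.3],[[0,0,0],0.0246,0.3],[[-0.1141,-0.0846,0],0,0.3],[[-0.1141,-0.0846,0],0,0.3],[[-0.1141,-0.0846,0],0,0.3],[[-0.1141,-0.0846,0],0,0.3],[[-0.1141,-0.0846,0],0,0.3],[[-0.1141,-0.0846,0],0,0.3],[[-0.1141,-0.0846,0],0,0.3],[[-0.1141,-0.0846,0.1],0,0.3],[[-0.1141,-0.0846,0.1],0,0.3],[[0,0,0.1],0,0.3],[[0,0,0],0,0.3]]'; python3 -c "
from h import *
obs(); plan(504.2,-300.7,73,12.2)"
```

```text
clock: 23.35
eef_pos: [502.2, -299.9, 292.1]
ee_rot: [0.628, 0.778, -0.0, -0.004]
ft_force: [-0.1, -0.2, 0.6]
grip_width: 29.9
grip_force: 0.0
t 23.35 grasp [ 502.2 -299.9  137.1] F [-0.1 -0.2  0.6] w 29.9 gf 0.0 q [-0.65  0.46 -0.1   1.03  0.    0.71]
turn -0.0001 shift [-0.0052  0.0071  0.2136] | q6 0.71 tilt 0.47 w 29.9
```

```bash
python3 -m pendant '[[[-0.005,0.006,0.06],0,0.3],[[0,0,0.06],0,0.3],[[0,0,0.05],0,0.3],[[0,0,0.04],0,0.3],[[0,0,0],0,0.3],[[0,0,0],0,1],[[0,0,0],0,1],[[0,0,0],0,1],[[0,0,0],0,1],[[0,0,0],0,1],[[0,0,-0.04],0,1],[[0,0,-0.06],0,1],[[0,0,-0.1],0,1],[[0,0,-0.1],0,1],[[0,0,-0.1],0,1],[[0,0,-0.1],0,1],[[0,0,0],0,1],[[0,0,0],0,1]]'; python3 -c "
from h import *
obs(); plan(657.9,132.5,225,92.5)"
```

```text
clock: 25.6
eef_pos: [506.1, -301.6, 382.2]
ee_rot: [0.628, 0.778, -0.0, -0.0]
ft_force: [0.4, -0.7, -1.2]
grip_width: 9.3
grip_force: 62.5
t 25.6 grasp [ 506.1 -301.6  227.2] F [ 0.4 -0.7 -1.2] w 9.3 gf 62.5 q [-0.65  0.41  0.08  1.23 -0.    0.71]
turn -0.223 shift [-0.5688  1.4237  0.0062] | q6 0.71 tilt 0.05 w 9.3
```

```bash
python3 -m pendant '[[[0,0,0],-0.0248,1],[[0,0,0],-0.0248,1],[[0,0,0],-0.0248,1],[[0,0,0],-0.0248,1],[[0,0,0],-0.0248,1],[[0,0,0],-0.0248,1],[[0,0,0],-0.0248,1],[[0,0,0],-0.0248,1],[[0,0,-0.02],-0.0246,1],[[-0.0569,0.1424,0],0,1],[[-0.0569,0.1424,0],0,1],[[-0.0569,0.1424,0],0,1],[[-0.0569,0.1424,0],0,1],[[-0.0569,0.1424,0],0,1],[[-0.0569,0.1424,0],0,1],[[-0.0569,0.1424,0],0,1],[[-0.0569,0.1424,0],0,1],[[-0.0569,0.1424,0],0,1],[[-0.0569,0.1424,0],0,1],[[0,0,0],0,1]]'; python3 -m pendant '[[[0,0,0],0,1]]'; python3 - <<'E'
from h import *
obs(); plan(657.9,132.5,160,92.5)
P=points("side",snap("side","s5")[1])
q=P[(P[...,0]>610)&(P[...,0]<700)&(abs(P[...,1]-132)<25)&(P[...,2]>158)&(P[...,2]<205)]
print(len(q),q.min(0),q.max(0),np.median(q,0))
E
```

```text
clock: 28.1
eef_pos: [658.3, 135.6, 386.1]
ee_rot: [-0.024, 1.0, 0.0, -0.002]
ft_force: [-0.0, -0.6, -0.9]
grip_width: 8.7
grip_force: 62.4
clock: 28.22
eef_pos: [657.9, 132.3, 387.2]
ee_rot: [-0.022, 1.0, -0.0, -0.001]
ft_force: [-0.6, -1.2, 0.0]
grip_width: 9.1
grip_force: 62.4
t 28.225 grasp [657.9 132.3 232.2] F [-0.6 -1.2  0. ] w 9.1 gf 62.4 q [ 0.1   0.59  0.38  1.36 -0.    0.06]
turn 0.0 shift [-0.0007  0.001   0.2406] | q6 0.06 tilt 0.17 w 9.1
231 [630.46124236 115.41300854 158.51621179] [684.73497035 135.16258226 204.7773266 ] [656.3608542  125.70124948 183.21230427]
```

```bash
python3 -m pendant '[[[-0.001,0.001,0.09],0,1],[[0,0,0.08],0,1],[[0,0,0.07],0,1],[[0,0,0],0,1],[[0,0,0.03],0,1],[[0,0,0.03],0,1],[[0,0,0.03],0,1],[[0,0,0.02],0,1],[[0,0,0],0,1]]';python3 -m pendant '[[[0,0,0.01],0,1],[[0,0,0],0,1]]'; python3 -m pendant '[[[0,0,0.007],0,1],[[0,0,0],0,1]]'
```

```text
clock: 29.4
eef_pos: [658.9, 132.8, 283.8]
ee_rot: [-0.022, 1.0, -0.0, 0.001]
ft_force: [2.5, -0.0, -1.2]
grip_width: 8.7
grip_force: 62.4
clock: 29.65
eef_pos: [658.7, 132.8, 283.4]
ee_rot: [-0.022, 1.0, -0.0, 0.001]
ft_force: [-2.6, -0.4, 10.8]
grip_width: 9.0
grip_force: 64.2
clock: 29.9
eef_pos: [658.6, 132.9, 283.4]
ee_rot: [-0.022, 1.0, 0.0, 0.002]
ft_force: [-6.4, -2.0, 20.2]
grip_width: 9.0
grip_force: 65.8
```

```bash
python3 -m pendant '[[[0,0,-0.01],0,1],[[0,0,0],0,0.6],[[0,0,0],0,0.4],[[0,0,0],0,0.4],[[0,0,0],0,0.4],[[0,0,-0.05],0,0.4],[[0,0,-0.1],0,0.4],[[0,0,-0.1],0,0.4],[[0,0,-0.1],0,0.4],[[0,0,0],0,0.3],[[0,0,0],0,0.3]]';  python3 - <<'E'
from h import *
obs(); plan(585.9,-282.7,220,12.2)
P=points("side",snap("side","s6")[1])
for y in (90,132.5):
    q=P[(P[...,0]>620)&(P[...,0]<700)&(abs(P[...,1]-y)<10)&(P[...,2]>95)&(P[...,2]<150)]
    print(len(q),q.min(0),q.max(0),np.median(q,0))
E
```

```text
clock: 31.28
eef_pos: [658.5, 132.7, 386.6]
ee_rot: [-0.022, 1.0, -0.0, 0.0]
ft_force: [0.4, -0.4, -0.6]
grip_width: 30.1
grip_force: 0.0
t 31.275 grasp [658.5 132.7 231.6] F [ 0.4 -0.4 -0.6] w 30.1 gf 0.0 q [ 0.1   0.59  0.38  1.36 -0.    0.06]
turn 0.223 shift [-1.3024 -0.5292  0.0386] | q6 0.06 tilt 0.01 w 30.1
174 [635.51335119  80.06671002  95.60493045] [691.37498265  97.67383194 146.74801266] [660.77397754  84.95776765 128.89657805]
173 [632.3133497  122.64790164  95.42207431] [686.10648497 136.7536699  147.3897938 ] [655.62086908 127.41035684 128.51054814]
```

Third is seated. Now the fourth, from (586,-283).

```bash
python3 -m pendant '[[[0,0,0],0.0248,0.3],[[0,0,0],0.0248,0.3],[[0,0,0],0.0248,0.3],[[0,0,0],0.0248,0.3],[[0,0,0],0.0248,0.3],[[0,0,0],0.0248,0.3],[[0,0,0],0.0248,0.3],[[0,0,0],0.0248,0.3],[[0,0,0],0.0246,0.3],[[-0.1302,-0.0529,0],0,0.3],[[-0.1302,-0.0529,0],0,0.3],[[-0.1302,-0.0529,0],0,0.3],[[-0.1302,-0.0529,0],0,0.3],[[-0.1302,-0.0529,0],0,0.3],[[-0.1302,-0.0529,0],0,0.3],[[-0.1302,-0.0529,0],0,0.3],[[-0.1302,-0.0529,0],0,0.3],[[-0.1302,-0.0529,0.1],0,0.3],[[-0.1302,-0.0529,0.1],0,0.3],[[0,0,0.1],0,0.3]]'; python3 -m pendant '[[[0,0,0],0,0.3],[[0,0,0],0,0.3]]'; python3 -c "
from h import *
obs(); plan(585.9,-282.7,73,12.2)"
```

```text
clock: 33.83
eef_pos: [584.6, -285.5, 294.1]
ee_rot: [0.63, 0.777, -0.001, -0.001]
ft_force: [0.3, -0.3, -0.3]
grip_width: 30.1
grip_force: 0.0
clock: 34.08
eef_pos: [586.1, -282.1, 297.1]
ee_rot: [0.628, 0.778, -0.0, -0.0]
ft_force: [0.8, 0.1, -0.7]
grip_width: 29.9
grip_force: 0.0
t 34.075 grasp [ 586.1 -282.1  142.1] F [ 0.8  0.1 -0.7] w 29.9 gf 0.0 q [-0.55  0.58  0.12  1.11  0.    0.81]
turn 0.0001 shift [-0.0017 -0.001   0.2303] | q6 0.81 tilt 0.02 w 29.9
```

```bash
python3 -m pendant '[[[-0.002,-0.001,0.07],0,0.3],[[0,0,0.06],0,0.3],[[0,0,0.06],0,0.3],[[0,0,0.04],0,0.3],[[0,0,0],0,0.3],[[0,0,0],0,1],[[0,0,0],0,1],[[0,0,0],0,1],[[0,0,0],0,1],[[0,0,0],0,1],[[0,0,-0.04],0,1],[[0,0,-0.06],0,1],[[0,0,-0.1],0,1],[[0,0,-0.1],0,1],[[0,0,-0.12],0,1],[[0,0,-0.1],0,1],[[0,0,0],0,1],[[0,0,0],0,1]]'; python3 -c "
from h import *
obs(); plan(656,174.4,230,92.5)"
```

```text
clock: 36.33
eef_pos: [585.6, -283.1, 382.9]
ee_rot: [0.628, 0.778, -0.0, -0.001]
ft_force: [-0.7, -1.1, 0.0]
grip_width: 9.4
grip_force: 58.7
t 36.325 grasp [ 585.6 -283.1  227.9] F [-0.7 -1.1  0. ] w 9.4 gf 58.7 q [-0.55  0.55  0.29  1.32 -0.    0.81]
turn -0.223 shift [-0.3009  1.5134 -0.0087] | q6 0.81 tilt 0.07 w 9.4
```

```bash
python3 -m pendant '[[[0,0,0],-0.0248,1],[[0,0,0],-0.0248,1],[[0,0,0],-0.0248,1],[[0,0,0],-0.0248,1],[[0,0,0],-0.0248,1],[[0,0,0],-0.0248,1],[[0,0,0],-0.0248,1],[[0,0,0],-0.0248,1],[[0,0,-0.015],-0.0246,1],[[-0.0301,0.1513,0],0,1],[[-0.0301,0.1513,0],0,1],[[-0.0301,0.1513,0],0,1],[[-0.0301,0.1513,0],0,1],[[-0.0301,0.1513,0],0,1],[[-0.0301,0.1513,0],0,1],[[-0.0301,0.1513,0],0,1],[[-0.0301,0.1513,0],0,1],[[-0.0301,0.1513,0],0,1],[[-0.0301,0.1513,0],0,1],[[0,0,0],0,1]]'; python3 -m pendant '[[[0,0,0],0,1],[[0,0,0],0,1]]'; python3 - <<'E'
from h import *
obs(); plan(656,174.4,160,92.5)
P=points("side",snap("side","s7")[1])
q=P[(P[...,0]>610)&(P[...,0]<700)&(abs(P[...,1]-174)<25)&(P[...,2]>158)&(P[...,2]<205)]
print(len(q),q.min(0),q.max(0),np.median(q,0))
E
```

```text
clock: 38.83
eef_pos: [655.8, 177.4, 385.5]
ee_rot: [-0.024, 1.0, 0.0, -0.002]
ft_force: [0.4, -0.6, -0.5]
grip_width: 9.1
grip_force: 58.8
clock: 39.08
eef_pos: [656.2, 172.9, 387.5]
ee_rot: [-0.021, 1.0, -0.0, -0.001]
ft_force: [0.1, -0.2, -0.3]
grip_width: 9.3
grip_force: 58.8
t 39.075 grasp [656.2 172.9 232.5] F [ 0.1 -0.2 -0.3] w 9.3 gf 58.8 q [ 0.16  0.61  0.41  1.37 -0.    0.12]
turn -0.0003 shift [0.0003 0.0053 0.2418] | q6 0.12 tilt 0.09 w 9.3
195 [630.52080513 156.96857177 161.25369921] [685.25587328 174.82874657 204.96973423] [657.74506294 167.18293342 184.30542675]
```

```bash
python3 -m pendant '[[[0,0.004,0.09],0,1],[[0,0,0.08],0,1],[[0,0,0.07],0,1],[[0,0,0],0,1],[[0,0,0.03],0,1],[[0,0,0.03],0,1],[[0,0,0.03],0,1],[[0,0,0.02],0,1],[[0,0,0],0,1]]';python3 -m pendant '[[[0,0,0.01],0,1],[[0,0,0],0,1]]'; python3 -m pendant '[[[0,0,0.007],0,1],[[0,0,0],0,1]]'
```

```text
clock: 40.25
eef_pos: [656.2, 175.4, 282.6]
ee_rot: [-0.022, 1.0, -0.0, -0.0]
ft_force: [0.3, 0.0, -0.1]
grip_width: 9.4
grip_force: 58.7
clock: 40.5
eef_pos: [656.2, 175.4, 280.1]
ee_rot: [-0.022, 1.0, -0.0, -0.0]
ft_force: [-0.2, 0.4, -0.0]
grip_width: 9.9
grip_force: 58.7
clock: 40.75
eef_pos: [656.4, 175.4, 279.0]
ee_rot: [-0.022, 1.0, 0.0, 0.001]
ft_force: [-1.1, -1.1, 3.9]
grip_width: 9.0
grip_force: 59.2
```

```bash
python3 -m pendant '[[[0,0,0.005],0,1],[[0,0,0],0,1],[[0,0,-0.005],0,1],[[0,0,0],0,0.6],[[0,0,0],0,0.4],[[0,0,0],0,0.4],[[0,0,0],0,0.4],[[0,0,-0.05],0,0.4],[[0,0,-0.1],0,0.4],[[0,0,-0.1],0,0.4],[[0,0,-0.1],0,0.4],[[0,-0.1,0],0,0],[[0,-0.1,0],0,0],[[0,0,0],0,0]]';  python3 - <<'E'
from h import *
obs()
im,d=snap("side","s8"); P=points("side",d)
for y in (6.6,48.5,90,132.5,174.4):
    q=P[(P[...,0]>620)&(P[...,0]<700)&(abs(P[...,1]-y)<10)&(P[...,2]>95)&(P[...,2]<152)]
    print(len(q),q.min(0),q.max(0),np.median(q,0))
im,d=snap("top","t8"); P=points("top",d); Z=P[...,2]; g=cv2.cvtColor(im,cv2.COLOR_BGR2GRAY)
for n,(u0,u1,lo,hi) in {"tall":(205,400,150,170),"squat":(205,400,124,140)}.items():
    m=np.zeros_like(g); m[205:285,u0:u1]=1; k=((m>0)&(Z>lo)&(Z<hi)).astype(np.uint8); nn,l,s,c=cv2.connectedComponentsWithStats(k)
    for i in range(1,nn):
        if s[i,4]>50: q=P[l==i]; print(n,c[i],s[i,4],np.round(cv2.minEnclosingCircle(q[:,:2].astype(np.float32))[0],1))
# pad strip: darker than deck, z~50
k=((g>60)&(g<125)&(abs(Z-50)<6)).astype(np.uint8)
sel=np.zeros_like(k); sel[215:262,210:345]=1; q=P[(k&sel)>0]
O=np.array([614.8,88.5]); c,s=np.cos(np.radians(2.5)),np.sin(np.radians(2.5)); L=(q[:,:2]-O)@np.array([[c,-s],[s,c]])
print(len(L),np.percentile(L,[1,3,10,90,97,99],axis=0).round(1))
cr=cv2.resize(im[160:285,205:375],None,fx=4.7,fy=4.7,interpolation=cv2.INTER_CUBIC); cv2.imwrite("pics/t8c.png",cv2.convertScaleAbs(cr,alpha=1.5))
E
```

```text
clock: 42.5
eef_pos: [659.2, 113.5, 384.5]
ee_rot: [-0.02, 1.0, -0.0, 0.001]
ft_force: [-0.1, 1.0, 0.6]
grip_width: 42.6
grip_force: 0.0
t 42.5 grasp [659.2 113.5 229.5] F [-0.1  1.   0.6] w 42.6 gf 0.0 q [ 0.08  0.59  0.36  1.34 -0.    0.04]
249 [637.34151557  -3.36609941  95.28132176] [692.60019008  14.85704683 146.63713159] [664.52194952   0.89121352 123.76361044]
197 [636.02926761  38.52455944  95.14686334] [690.46975672  55.0963136  144.91679135] [659.16113264  43.84674683 128.53897036]
175 [636.12316469  80.05416652  96.47968394] [691.62214965  95.63631092 145.27597995] [661.04849977  84.59014312 129.51010904]
181 [632.79008557 122.63956399  96.14652384] [685.94792307 141.37347632 145.69081751] [653.64757226 127.05070773 128.9545    ]
165 [630.88906575 164.4222279   98.46633473] [686.55343843 182.20629606 144.96825793] [655.30696098 170.55888296 130.16141527]
tall [311.73103448 233.5       ] 290 [552.   26.5]
squat [311.93658537 237.31707317] 205 [551.9  26.1]
1810 [[-120.  -132.1]
 [-118.1 -128.6]
 [-113.6 -122.2]
 [ -18.     2.9]
 [ -10.    18.4]
 [  -7.8   22. ]]
```

View pics/t8c.png

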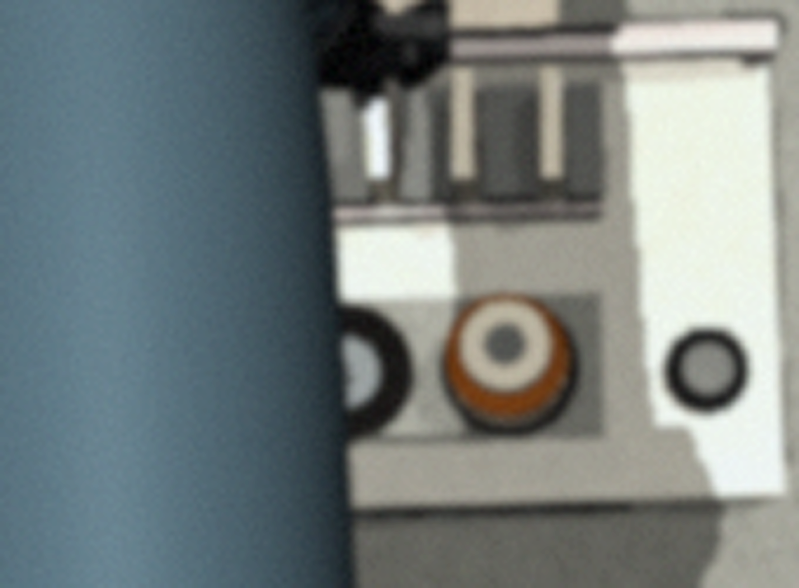

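The crop shows the cassettes in their slots and the tall bottle on the right pad. The middle pad at (360,370) looks empty, so the squat bottle may have been knocked aside; checking the side view.

```bash
python3 -m pendant '[[[0,-0.14,0],0,0],[[0,-0.14,0],0,0],[[0,-0.14,0],0,-1],[[0,-0.14,0],0,-1],[[0,-0.14,0],0,-1],[[0,-0.14,0],0,-1],[[0,0,0],0,-1],[[0,0,0],0,-1]]' >/dev/null; python3 - <<'E'
from h import *
obs()
im,d=snap("side","s9"); im2,d2=snap("top","t9"); P=points("top",d2);Z=P[...,2]
a=cv2.resize(im[160:300,260:400],(400,400),interpolation=cv2.INTER_CUBIC); b=cv2.resize(im2[155:295,200:340],(400,400),interpolation=cv2.INTER_CUBIC)
cv2.imwrite("pics/c9.png",cv2.convertScaleAbs(np.hstack([a,b]),alpha=1.4))
for lo,hi in ((150,170),(124,142),(75,92),(100,115)):
    m=np.zeros((480,640),np.uint8); m[208:300,205:400]=1; k=m&((Z>lo)&(Z<hi)).astype(np.uint8); nn,l,s,c=cv2.connectedComponentsWithStats(k)
    for i in range(1,nn):
        if s[i,4]>80: q=P[l==i]; print(lo,c[i].round(1),s[i,4],np.round(cv2.minEnclosingCircle(q[:,:2].astype(np.float32)),1) if 0 else cv2.minEnclosingCircle(q[:,:2].astype(np.float32)))
E
```

```text
t 43.6 grasp [ 670.1 -135.2  228.2] F [-0.4  1.  -1. ] w 85.5 gf 0.0 q [-0.29  0.62  0.42  1.37  0.   -0.34]
150 [311.8 233.6] 294 ((552.2606811523438, 26.17258644104004), 20.935823440551758)
124 [312.3 237.6] 211 ((552.0143432617188, 26.316265106201172), 29.491661071777344)
124 [259.2 243.3] 281 ((531.4801635742188, 143.32791137695312), 20.894794464111328)
100 [233.5 239.2] 590 ((541.8634033203125, 205.57398986816406), 31.400043487548828)
100 [264.  247.2] 122 ((530.9824829101562, 142.41757202148438), 27.886445999145508)
```

View pics/c9.png

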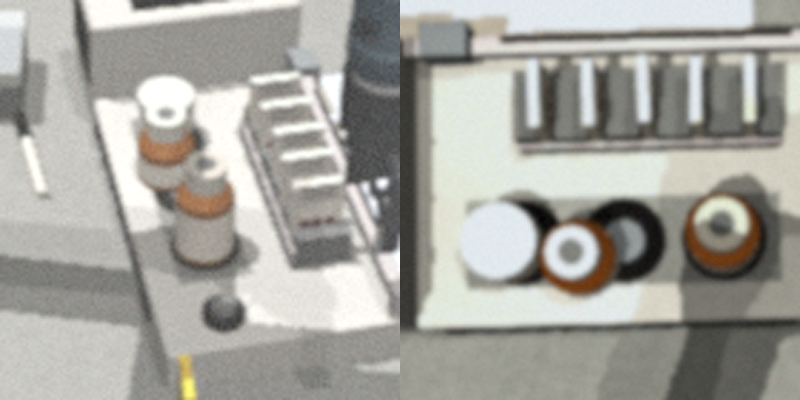

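The squat bottle has been knocked to (531,143), at right-panel (572,250), and it pushed the jar about 7 mm. Plan: squat to the bench, tall to pad1, squat to pad0, then nudge the jar back. First I'll locate pad1, which is visible now.

```bash
python3 - <<'E'
from h import *
z=np.load("t9.npz"); im,d=z["im"],z["d"]; P=points("top",d); g=cv2.cvtColor(im,cv2.COLOR_BGR2GRAY)
k=((g<45)&(abs(P[...,2]-50)<6)); s=np.zeros_like(k); s[220:260,270:297]=1; k&=s
q=np.argwhere(k); W=np.array([ray("top",u,v,50)[:2] for v,u in q]); print(len(W),W.min(0),W.max(0))
# outer right/top/bottom extremes -> circle r=36 ; fit by outer boundary of right side
from scipy.optimize import least_squares
cnt,_=cv2.findContours(k.astype(np.uint8),cv2.RETR_EXTERNAL,cv2.CHAIN_APPROX_NONE)
c=max(cnt,key=len)[:,0]; B=np.array([ray("top",u,v,50)[:2] for u,v in c])
for f in range(3):
    r=least_squares(lambda p:np.hypot(B[:,0]-p[0],B[:,1]-p[1])-p[2],[548,110,34]); e=np.abs(r.fun); print(r.x.round(1),len(B),e.max()); B=B[e<max(1.5,np.percentile(e,85))]
plan(531.5,143.3,215,2.5)
E
```

```text
273 [518.61876183  75.28974425] [581.82253811 128.97163703]
[550.7 107.8  27. ] 91 8.977518313340902
[550.8 105.2  28. ] 77 10.669748184369805
[550.  104.7  29.2] 65 7.18392691807567
turn -0.2497 shift [-0.9456  0.4209  0.0446] | q6 -0.34 tilt 0.02 w 85.2
```

```bash
python3 -m pendant '[[[0,0,0],-0.025,-1],[[0,0,0],-0.025,-1],[[0,0,0],-0.025,-1],[[0,0,0],-0.025,-1],[[0,0,0],-0.025,-1],[[0,0,0],-0.025,-1],[[0,0,0],-0.025,-1],[[0,0,0],-0.025,-1],[[0,0,0],-0.025,-1],[[0,0,0],-0.025,-1],[[-0.118,0.0526,0],0,-1],[[-0.118,0.0526,0],0,-1],[[-0.118,0.0526,0],0,-1],[[-0.118,0.0526,0],0,-1],[[-0.118,0.0526,0],0,-1],[[-0.118,0.0526,0],0,-1],[[-0.118,0.0526,0],0,-1],[[-0.118,0.0526,0],0,-1],[[0,0,0],0,-1],[[0,0,0],0,-1]]';  python3 -c "
from h import *
plan(531.5,143.3,123,2.5)
print(ray('top',278.6,238.4,50))"
```

```text
clock: 46.2
eef_pos: [531.2, 141.8, 383.4]
ee_rot: [0.723, -0.691, 0.0, -0.0]
ft_force: [0.9, 0.3, 0.1]
grip_width: 85.0
grip_force: 0.0
turn 0.0002 shift [-0.0051 -0.0009  0.3512] | q6 -1.47 tilt 0.04 w 85.0
[551.54635629 107.61792953  50.        ]
```

```bash
python3 -m pendant '[[[-0.005,-0.001,0.1],0,-1],[[0,0,0.1],0,-1],[[0,0,0.1],0,-1],[[0,0,0.07],0,-1],[[0,0,0],0,-1],[[0,0,0],0,0],[[0,0,0],0,0.3],[[0,0,0],0,1],[[0,0,0],0,1],[[0,0,0],0,1],[[0,0,0],0,1],[[0,0,-0.03],0,1],[[0,0,-0.05],0,1],[[0,0,-0.08],0,1],[[0,0,-0.1],0,1],[[0,0,-0.1],0,1],[[0,0,0],0,1],[[0,0,0],0,1]]';  python3 - <<'E'
from h import *
obs(); plan(400,20,200,2.5)
z=snap("top","t10"); im,d=z; P=points("top",d)
cv2.imwrite("pics/c10.png",cv2.convertScaleAbs(cv2.resize(im[200:275,215:345],None,fx=6,fy=6,interpolation=cv2.INTER_CUBIC),alpha=1.4))
E
```

```text
clock: 48.45
eef_pos: [531.4, 142.6, 379.4]
ee_rot: [0.722, -0.692, -0.0, 0.0]
ft_force: [0.2, 0.2, -2.2]
grip_width: 40.7
grip_force: 61.0
t 48.45 grasp [531.4 142.6 224.4] F [ 0.2  0.2 -2.2] w 40.7 gf 61.0 q [ 0.15  0.34 -0.05  1.19 -0.   -1.47]
turn -0.0 shift [0.3891 0.4553 0.0817] | q6 -1.47 tilt 0.06 w 40.7
```

```bash
python3 -m pendant '[[[0.078,0.091,0],0,1],[[0.078,0.091,0],0,1],[[0.078,0.091,0],0,1],[[0.078,0.091,0],0,1],[[0.078,0.091,0],0,1],[[0,0,0],0,1],[[0,0,0.1],0,1],[[0,0,0.1],0,1],[[0,0,0.1],0,1],[[0,0,0.1],0,1],[[0,0,0.07],0,1],[[0,0,0.03],0,1],[[0,0,0],0,1],[[0,0,0],0,1]]'; python3 -m pendant '[[[0,0,0.01],0,1],[[0,0,0.01],0,1],[[0,0,0],0,1]]'
```

```text
clock: 50.25
eef_pos: [401.0, 19.8, 230.7]
ee_rot: [0.722, -0.692, 0.001, -0.0]
ft_force: [0.1, -0.0, -1.9]
grip_width: 40.7
grip_force: 61.5
clock: 50.62
eef_pos: [400.3, 19.8, 224.0]
ee_rot: [0.722, -0.692, -0.0, 0.0]
ft_force: [-0.9, 0.5, -1.5]
grip_width: 41.0
grip_force: 61.5
```

```bash
python3 -m pendant '[[[0,0,0.007],0,1],[[0,0,0],0,1],[[0,0,0],0,1]]'; python3 -m pendant '[[[0,0,0.004],0,1],[[0,0,0],0,1]]'
```

```text
clock: 51.0
eef_pos: [400.6, 19.8, 223.3]
ee_rot: [0.722, -0.692, 0.0, -0.0]
ft_force: [-3.7, 0.3, 14.3]
grip_width: 40.6
grip_force: 63.2
clock: 51.25
eef_pos: [400.6, 19.8, 223.2]
ee_rot: [0.722, -0.692, 0.001, -0.0]
ft_force: [-8.9, 1.3, 29.1]
grip_width: 40.4
grip_force: 64.6
```

```bash
python3 -m pendant '[[[0,0,-0.009],0,1],[[0,0,0],0,0.5],[[0,0,0],0,-0.3],[[0,0,0],0,-1],[[0,0,0],0,-1],[[0,0,-0.08],0,-1],[[0,0,-0.15],0,-1],[[0,0,-0.15],0,-1],[[0,0,-0.1],0,-1],[[0.15,0,0],0,-1],[[0.15,0,0],0,-1],[[0.15,0,0],0,-1],[[0.15,0,0],0,-1],[[0,0,0],0,-1]]'; python3 - <<'E'
from h import *
obs()
z=snap("top","t11"); im,d=z; P=points("top",d); Z=P[...,2]; g=cv2.cvtColor(im,cv2.COLOR_BGR2GRAY)
cv2.imwrite("pics/c11.png",cv2.convertScaleAbs(cv2.resize(im[195:330,215:345],None,fx=4.4,fy=4.4,interpolation=cv2.INTER_CUBIC),alpha=1.4))
k=((g<50)&(abs(Z-50)<6)).astype(np.uint8); k[:220]=0;k[262:]=0;k[:,:262]=0;k[:,296:]=0
q=np.argwhere(k); W=np.array([ray("top",u,v,50)[:2] for v,u in q]); print("pad1 ring",len(W),W.min(0),W.max(0),(W.min(0)+W.max(0))/2)
for lo,hi,u1 in ((150,170,400),(74,95,400),(104,115,260)):
    m=np.zeros((480,640),np.uint8); m[208:330,205:u1]=1; k=m&((Z>lo)&(Z<hi)).astype(np.uint8); nn,l,s,c=cv2.connectedComponentsWithStats(k)
    for i in range(1,nn):
        if s[i,4]>80: q=P[l==i]; print(lo,c[i].round(1),s[i,4],cv2.minEnclosingCircle(q[:,:2].astype(np.float32)))
E
```

```text
clock: 53.0
eef_pos: [408.5, -162.5, 367.4]
ee_rot: [0.721, -0.693, 0.001, 0.0]
ft_force: [-0.6, 0.5, -0.1]
grip_width: 85.5
grip_force: 0.0
t 53.0 grasp [ 408.5 -162.5  212.4] F [-0.6  0.5 -0.1] w 85.5 gf 0.0 q [-0.52  0.12 -0.35  1.09 -0.   -2.13]
pad1 ring 434 [518.50388766  75.23689835] [584.13725281 142.88845765] [551.32057023 109.062678  ]
150 [311.8 233.5] 290 ((552.0875854492188, 26.165437698364258), 20.776559829711914)
74 [313.5 303. ] 254 ((399.7508850097656, 20.592275619506836), 20.718454360961914)
104 [233.4 239.1] 575 ((542.00537109375, 205.26449584960938), 30.874797821044922)
```

View pics/c11.png

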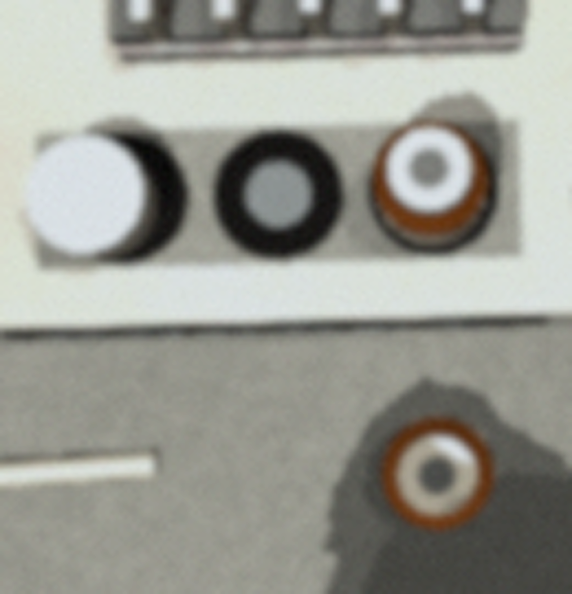

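The crop shows pad1 empty at (280,193), the tall bottle on pad0 at (430,180), the squat upright on the bench at (437,475), and the jar at (88,193), left of its pad. Next, the tall bottle.

```bash
python3 -m pendant '[[[0,0,0],0,-1],[[0,0,0],0,-1]]';  python3 -c "
from h import *
obs(); plan(552.1,26.2,210,2.5)"
```

```text
clock: 53.3
eef_pos: [408.1, -159.0, 367.4]
ee_rot: [0.723, -0.691, -0.0, -0.0]
ft_force: [0.2, 0.8, 0.4]
grip_width: 85.3
grip_force: 0.0
t 53.3 grasp [ 408.1 -159.   212.4] F [0.2 0.8 0.4] w 85.3 gf 0.0 q [-0.52  0.12 -0.36  1.09  0.   -2.13]
turn 0.0002 shift [-0.5957 -0.5065  0.0082] | q6 -2.13 tilt 0.02 w 85.3
```

```bash
python3 -m pendant '[[[-0.0993,-0.0844,0],0,-1],[[-0.0993,-0.0844,0],0,-1],[[-0.0993,-0.0844,0],0,-1],[[-0.0993,-0.0844,0],0,-1],[[-0.0993,-0.0844,0],0,-1],[[-0.0993,-0.0844,0],0,-1],[[0,0,0],0,-1],[[0,0,0],0,-1],[[0,0,0.1],0,-1],[[0,0,0.08],0,-1],[[0,0,0.04],0,-1],[[0,0,0],0,-1]]'; python3 -m pendant '[[[0,0,0],0,0],[[0,0,0],0,0.3],[[0,0,0],0,1],[[0,0,0],0,1],[[0,0,0],0,1],[[0,0,0],0,1],[[0,0,-0.03],0,1],[[0,0,-0.05],0,1],[[0,0,-0.08],0,1],[[0,0,-0.1],0,1],[[0,0,-0.1],0,1],[[0,0,0],0,1],[[0,0,0],0,1]]'; python3 - <<'E'
from h import *
obs()
im,d=snap("side","s12"); P=points("side",d); Z=P[...,2]; g=cv2.cvtColor(im,cv2.COLOR_BGR2GRAY)
cv2.imwrite("pics/c12.png",cv2.convertScaleAbs(cv2.resize(im[170:270,290:370],(640,800)[:2] if 0 else (480,600),interpolation=cv2.INTER_CUBIC),alpha=1.4))
np.save("g12.npy",g)
E
```

```text
clock: 54.8
eef_pos: [551.4, 24.7, 301.0]
ee_rot: [0.722, -0.692, -0.001, 0.001]
ft_force: [0.4, 0.2, 0.6]
grip_width: 85.5
grip_force: 0.0
clock: 56.42
eef_pos: [552.0, 25.1, 408.6]
ee_rot: [0.722, -0.692, -0.0, 0.0]
ft_force: [-0.1, 0.0, -2.9]
grip_width: 41.0
grip_force: 61.1
t 56.425 grasp [552.   25.1 253.6] F [-0.1  0.  -2.9] w 41.0 gf 61.1 q [-0.07  0.33  0.02  1.26 -0.   -1.68]
```

View pics/c12.png

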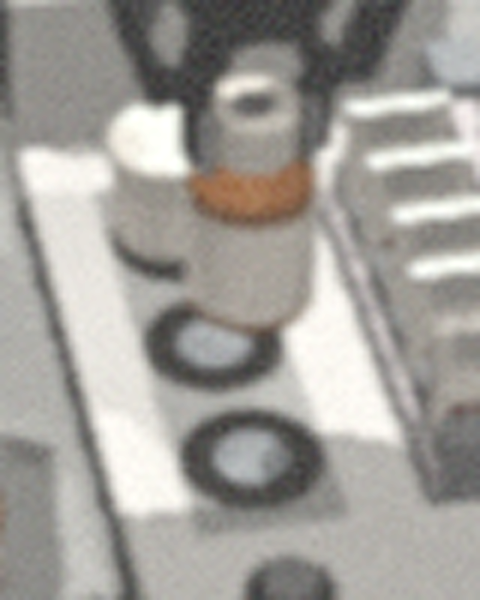

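```bash
python3 - <<'E'
from h import *
g=np.load("g12.npy")
W=[]
for v in range(234,258):
    for u in range(317,348):
        if g[v,u]<62: W.append(ray("side",u,v,50)[:2])
W=np.array(W); print("pad0 side ring",len(W),W.min(0),W.max(0),(W.min(0)+W.max(0))/2, W.mean(0))
print("by eye",ray("side",332.3,246.3,50),ray("side",325.7,227.5,50))
z=np.load("side0.npz"); P=points("side",z["d"])
for n,x,y,lo,hi in (("tall",552,26,155,180),("squat",546.5,109,128,150),("jar",544,199,106,125)):
    k=(abs(P[...,0]-x)<45)&(abs(P[...,1]-y)<40)&(P[...,2]>lo)&(P[...,2]<hi); q=P[k]; print(n,len(q),cv2.minEnclosingCircle(q[:,:2].astype(np.float32)),np.median(q[:,2]))
z=np.load("t11.npz"); P=points("top",z["d"]); g=cv2.cvtColor(z["im"],cv2.COLOR_BGR2GRAY); k=(g<50)&(abs(P[...,2]-50)<6); k[:220]=0;k[262:]=0;k[:,:262]=0;k[:,296:]=0
q=P[k]; print("ring top depth",q.mean(0),(q.min(0)+q.max(0))/2)
E
```

```text
pad0 side ring 135 [525.56843224  -6.4758273 ] [587.87020075  55.34116143] [556.7193165   24.43266706] [557.22874225  22.52821172]
by eye [557.95034412  22.64589484  50.        ] [553.39616349 106.51956213  50.        ]
tall 139 ((554.0961303710938, 22.381900787353516), 23.3236026763916) 161.01104227772876
squat 121 ((550.5359497070312, 106.33790588378906), 23.86181640625) 133.78299627488528
jar 193 ((546.7950439453125, 195.1817626953125), 33.5220832824707) 109.68205462952413
ring top depth [550.46680203 109.4078345   50.4161937 ] [551.27754043 109.20550242  50.08657085]
```

```bash
python3 -c "
from h import *
plan(552.2,107.8,147,2.5)"
```

```text
turn -0.0 shift [-0.2751 -0.0143  0.3534] | q6 -1.68 tilt 0.15 w 40.6
```

```bash
python3 -m pendant '[[[-0.092,-0.005,0],0,1],[[-0.092,-0.005,0],0,1],[[-0.091,-0.004,0],0,1],[[0,0,0],0,1],[[0,0,0.1],0,1],[[0,0,0.1],0,1],[[0,0,0.08],0,1],[[0,0,0.05],0,1],[[0,0,0],0,1],[[0,0,0],0,1]]'; python3 -c "
from h import *
obs();plan(552.2,107.8,147,2.5)"
```

```text
clock: 57.72
eef_pos: [553.3, 107.6, 311.3]
ee_rot: [0.722, -0.692, 0.001, -0.0]
ft_force: [-0.6, -0.7, -1.6]
grip_width: 40.6
grip_force: 61.0
t 57.725 grasp [553.3 107.6 156.3] F [-0.6 -0.7 -1.6] w 40.6 gf 61.0 q [ 0.08  0.4  -0.14  1.04 -0.   -1.53]
turn -0.0001 shift [-0.001   0.0035  0.0309] | q6 -1.53 tilt 0.08 w 40.6
```

```bash
python3 -m pendant '[[[0,0.003,0.015],0,1],[[0,0,0.01],0,1],[[0,0,0],0,1],[[0,0,0],0,1]]'; python3 -m pendant '[[[0,0,0.005],0,1],[[0,0,0],0,1]]'; python3 -m pendant '[[[0,0,0.005],0,1],[[0,0,0],0,1]]'
```

```text
clock: 58.22
eef_pos: [552.0, 107.7, 303.1]
ee_rot: [0.722, -0.692, 0.0, -0.0]
ft_force: [-0.5, 0.3, -1.9]
grip_width: 40.7
grip_force: 61.0
clock: 58.48
eef_pos: [552.1, 107.7, 302.6]
ee_rot: [0.722, -0.692, 0.0, -0.0]
ft_force: [-1.2, -0.2, 5.1]
grip_width: 40.3
grip_force: 61.7
clock: 58.72
eef_pos: [552.1, 107.7, 302.5]
ee_rot: [0.722, -0.692, 0.001, -0.001]
ft_force: [-3.0, -1.3, 14.0]
grip_width: 40.2
grip_force: 62.7
```

```bash
python3 -m pendant '[[[0,0,-0.005],0,1],[[0,0,0],0,0.5],[[0,0,0],0,-0.3],[[0,0,0],0,-1],[[0,0,0],0,-1],[[0,0,-0.06],0,-1],[[0,0,-0.12],0,-1],[[0,0,-0.1],0,-1],[[0,0,0],0,-1],[[0,0,0],0,-1]]'; python3 -c "
from h import *
obs();plan(400.4,20,68,2.5)"
```

```text
clock: 59.98
eef_pos: [551.8, 107.7, 384.5]
ee_rot: [0.722, -0.692, -0.0, 0.0]
ft_force: [-0.4, -0.2, -0.2]
grip_width: 85.3
grip_force: 0.0
t 59.975 grasp [551.8 107.7 229.5] F [-0.4 -0.2 -0.2] w 85.3 gf 0.0 q [ 0.08  0.36 -0.    1.21 -0.   -1.53]
turn -0.0 shift [0.2699 0.5164 0.539 ] | q6 -1.53 tilt 0.06 w 85.3
```

```bash
python3 -m pendant '[[[0.054,0.1033,0],0,-1],[[0.054,0.1033,0],0,-1],[[0.054,0.1033,0],0,-1],[[0.054,0.1033,0],0,-1],[[0.054,0.1033,0],0,-1],[[0,0,0],0,-1],[[0,0,0.1],0,-1],[[0,0,0.1],0,-1],[[0,0,0],0,-1],[[0,0,0],0,-1]]'; python3 - <<'E'
from h import *
plan(400.4,20,68,2.5)
P=points("side",snap("side","s13")[1]); k=(abs(P[...,0]-400)<80)&(abs(P[...,1]-20)<60)&(P[...,2]>76)&(P[...,2]<95); q=P[k]; print(len(q),q.mean(0),cv2.minEnclosingCircle(q[:,:2].astype(np.float32)) if len(q) else 0)
E
```

```text
clock: 61.22
eef_pos: [401.2, 20.2, 325.8]
ee_rot: [0.722, -0.692, -0.0, 0.0]
ft_force: [0.7, 0.9, 1.2]
grip_width: 85.5
grip_force: 0.0
turn 0.0 shift [0.0005 0.0025 0.3427] | q6 -1.72 tilt 0.0 w 85.5
145 [403.00592798  16.12047672  82.59860008] ((403.83795166015625, 17.55022430419922), 25.378644943237305)
```

```bash
python3 -m pendant '[[[0,0.002,0.1],0,-1],[[0,0,0.1],0,-1],[[0,0,0.1],0,-1],[[0,0,0.043],0,-1],[[0,0,0],0,-1],[[0,0,0],0,0],[[0,0,0],0,0.3],[[0,0,0],0,1],[[0,0,0],0,1],[[0,0,0],0,1],[[0,0,0],0,1],[[0,0,-0.03],0,1],[[0,0,-0.06],0,1],[[0,0,-0.12],0,1],[[0,0,-0.12],0,1],[[0,0,-0.12],0,1],[[0,0,-0.08],0,1],[[0,0,0],0,1],[[0,0,0],0,1]]'; python3 -c "
from h import *
obs();plan(555.9,23.2,119,2.5)"
```

```text
clock: 63.65
eef_pos: [399.6, 20.1, 380.7]
ee_rot: [0.722, -0.692, -0.001, 0.0]
ft_force: [-0.5, 0.0, -1.9]
grip_width: 40.5
grip_force: 61.1
t 63.65 grasp [399.6  20.1 225.7] F [-0.5  0.  -1.9] w 40.5 gf 61.1 q [-0.11  0.04 -0.41  1.12 -0.   -1.72]
turn -0.0 shift [ 0.0123 -0.5215  0.355 ] | q6 -1.72 tilt 0.08 w 40.5
```

```bash
python3 -m pendant '[[[0.0025,-0.1043,0],0,1],[[0.0025,-0.1043,0],0,1],[[0.0025,-0.1043,0],0,1],[[0.0025,-0.1043,0],0,1],[[0.0025,-0.1043,0],0,1],[[0,0,0],0,1],[[0,0,0],0,1],[[0,0,0.1],0,1],[[0,0,0.1],0,1],[[0,0,0.08],0,1],[[0,0,0.045],0,1],[[0,0,0],0,1],[[0,0,0],0,1]]'; python3 -c "
from h import *
obs();plan(555.9,23.2,118,2.5)"
```

```text
clock: 65.28
eef_pos: [556.8, 23.0, 285.1]
ee_rot: [0.722, -0.692, 0.001, -0.0]
ft_force: [0.6, -0.3, -1.9]
grip_width: 40.6
grip_force: 61.7
t 65.275 grasp [556.8  23.  130.1] F [ 0.6 -0.3 -1.9] w 40.6 gf 61.7 q [-0.07  0.4  -0.2   0.97 -0.   -1.69]
turn -0.0 shift [-0.0008  0.003   0.0404] | q6 -1.69 tilt 0.09 w 40.6
```

```bash
python3 -m pendant '[[[-0.001,0.003,0.02],0,1],[[0,0,0.012],0,1],[[0,0,0],0,1],[[0,0,0],0,1]]'; python3 -m pendant '[[[0,0,0.007],0,1],[[0,0,0],0,1]]'; python3 -m pendant '[[[0,0,0.005],0,1],[[0,0,0],0,1]]'
```

```text
clock: 65.78
eef_pos: [555.7, 23.3, 274.5]
ee_rot: [0.722, -0.692, 0.0, 0.0]
ft_force: [-0.4, -0.8, -1.8]
grip_width: 40.3
grip_force: 61.7
clock: 66.03
eef_pos: [555.7, 23.3, 273.7]
ee_rot: [0.722, -0.692, 0.001, -0.0]
ft_force: [-2.4, -0.1, 5.9]
grip_width: 40.4
grip_force: 62.6
clock: 66.28
eef_pos: [555.6, 23.3, 273.7]
ee_rot: [0.722, -0.692, 0.001, -0.001]
ft_force: [-6.4, -0.5, 15.2]
grip_width: 40.6
grip_force: 63.5
```

```bash
python3 -m pendant '[[[0,0,-0.005],0,1],[[0,0,0],0,0.5],[[0,0,0],0,-0.3],[[0,0,0],0,-1],[[0,0,0],0,-1],[[0,0,-0.08],0,-1],[[0,0,-0.15],0,-1],[[0,0,-0.12],0,-1],[[0.13,0.06,0],0,-1],[[0.13,0.06,0],0,-1],[[0.13,0.06,0],0,-1],[[0.13,0.06,0],0,-1],[[0,0,0],0,-1],[[0,0,0],0,-1]]'; cat > look.py <<'E'
from h import *
import sys
t=sys.argv[1]; im,d=snap("top",t); P=points("top",d); Z=P[...,2]; obs()
for n,lo,hi in (("tall",152,170),("squat",126,142),("jar",104,116)):
    m=np.zeros((480,640),np.uint8); m[208:330,205:400]=1; k=m&((Z>lo)&(Z<hi)).astype(np.uint8); nn,l,s,c=cv2.connectedComponentsWithStats(k)
    for i in range(1,nn):
        if s[i,4]>150: q=P[l==i]; r=cv2.minEnclosingCircle(q[:,:2].astype(np.float32)); print(n,c[i].round(1),s[i,4],np.round(r[0],1),round(r[1],1))
cv2.imwrite(f"pics/c{t}.png",cv2.convertScaleAbs(cv2.resize(im[150:275,205:375],None,fx=4.7,fy=4.7,interpolation=cv2.INTER_CUBIC),alpha=1.4))
E
python3 look.py t14
```

```text
clock: 68.03
eef_pos: [490.5, -135.5, 377.3]
ee_rot: [0.722, -0.692, -0.0, -0.0]
ft_force: [0.2, -0.3, -0.7]
grip_width: 85.1
grip_force: 0.0
t 68.075 grasp [ 490.7 -135.1  222.3] F [ 0.5 -0.1  0.6] w 85.1 gf 0.0 q [-0.39  0.25 -0.16  1.15  0.   -2.01]
tall [273.6 233.2] 294 [551.3 109.2] 20.9
squat [312.9 233.9] 274 [554.5  24.2] 20.7
jar [233.5 239.1] 581 [542.2 205.4] 31.0
```

View pics/ct14.png

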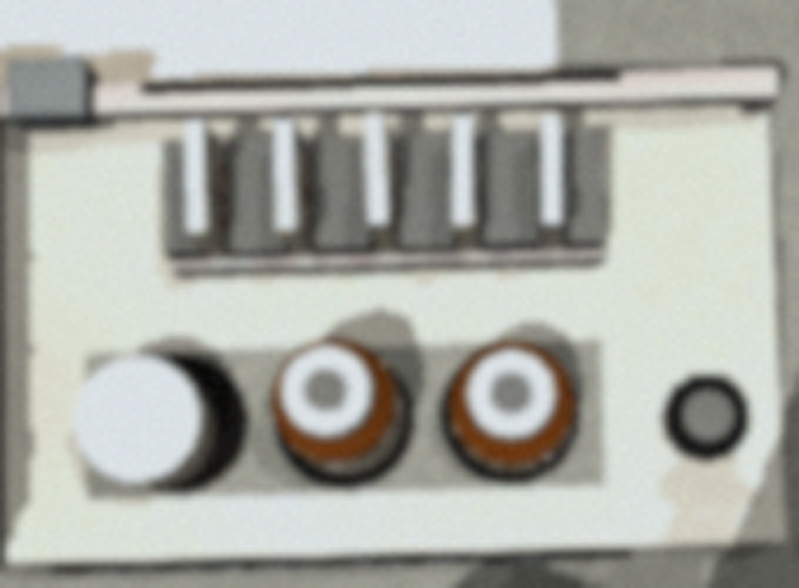

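The crop shows the tall bottle centred on pad1 (325,390), the squat on pad0 (511,392), all five cassettes in their slots, and the jar left of where it started (138,418). The knock displaced the jar by 7 mm, so I'll put it back where it stood.

```bash
python3 -c "
from h import *
plan(543,204.7,98,2.5)"; python3 -m pendant '[[[-0.142,-0.014,0],0,-1],[[-0.142,-0.014,0],0,-1],[[-0.142,-0.014,0],0,-1],[[-0.142,-0.014,0],0,-1],[[-0.142,-0.014,0],0,-1],[[-0.142,-0.014,0],0,-1],[[-0.142,-0.014,0],0,-1],[[-0.142,-0.014,0],0,-1],[[0,0,0],0,-1],[[0,0,0],0,-1]]'; python3 -c "
from h import *
plan(543,204.7,98,2.5)"
```

```text
turn 0.0001 shift [-1.1239 -0.2236  0.4148] | q6 -2.01 tilt 0.02 w 85.1
clock: 69.32
eef_pos: [508.9, 207.0, 377.1]
ee_rot: [0.723, -0.691, 0.0, 0.0]
ft_force: [-0.0, -0.5, -0.8]
grip_width: 85.2
grip_force: 0.0
turn 0.0002 shift [ 0.0123 -0.1135  0.4137] | q6 -1.35 tilt 0.04 w 85.2
```

```bash
python3 -m pendant '[[[0.012,-0.113,0],0,-1],[[0,0,0],0,-1],[[0,0,0.1],0,-1],[[0,0,0.1],0,-1],[[0,0,0.1],0,-1],[[0,0,0.07],0,-1],[[0,0,0.044],0,-1],[[0,0,0],0,-1],[[0,0,0],0,-0.5],[[0,0,0],0,0],[[0,0,0],0,1],[[0,0,0],0,1],[[0,0,0],0,1],[[0,0,0],0,1],[[0,0,-0.02],0,1],[[0,0,0],0,1],[[0,0,0],0,1]]'; python3 -c "
from h import *
obs(); plan(544.6,198,98,2.5)"
```

```text
clock: 71.45
eef_pos: [543.1, 204.1, 258.9]
ee_rot: [0.722, -0.692, -0.0, 0.0]
ft_force: [-0.6, 0.7, -1.9]
grip_width: 60.3
grip_force: 65.2
t 71.45 grasp [543.1 204.1 103.9] F [-0.6  0.7 -1.9] w 60.3 gf 65.2 q [ 0.25  0.47 -0.17  0.94 -0.   -1.36]
turn -0.0 shift [ 0.0206 -0.0042  0.0196] | q6 -1.36 tilt 0.04 w 60.3
```

```bash
python3 -m pendant '[[[0.021,-0.004,0],0,1],[[0,0,0],0,1],[[0,0,0.015],0,1],[[0,0,0],0,1]]'; python3 -m pendant '[[[0,0,0.006],0,1],[[0,0,0],0,1]]'; python3 -m pendant '[[[0,0,0],0,0.2],[[0,0,0],0,-0.5],[[0,0,0],0,-1],[[0,0,0],0,-1],[[0,0,-0.06],0,-1],[[0,0,-0.12],0,-1],[[0,0,-0.15],0,-1],[[0,0,-0.12],0,-1],[[0.15,0.02,0],0,1],[[0.15,0.02,0],0,1],[[0.15,0.02,0],0,1],[[0.15,0.02,0],0,1],[[0.15,0.02,0],0,1],[[0.15,0.02,0],0,1],[[0.15,0.02,0],0,1],[[0,0,0],0,1],[[0,0,0],0,1]]'; python3 look.py t15; python3 -c "
from h import *
plan(553.5,-75,130,2.5)"
```

```text
clock: 71.95
eef_pos: [544.9, 197.9, 254.9]
ee_rot: [0.722, -0.692, 0.0, -0.0]
ft_force: [0.3, -0.5, 0.8]
grip_width: 60.2
grip_force: 64.9
clock: 72.2
eef_pos: [544.8, 197.9, 254.8]
ee_rot: [0.722, -0.692, 0.001, -0.001]
ft_force: [-4.6, -1.8, 12.3]
grip_width: 60.0
grip_force: 66.3
clock: 74.32
eef_pos: [516.4, -118.4, 387.7]
ee_rot: [0.722, -0.692, -0.0, -0.0]
ft_force: [0.2, 0.3, -0.3]
grip_width: 0.0
grip_force: 0.0
t 74.375 grasp [ 516.4 -117.9  232.7] F [ 0.1 -0.2  1. ] w -0.0 gf 0.0 q [-0.34  0.29 -0.09  1.19  0.   -1.96]
tall [273.6 233.2] 293 [551.5 109. ] 20.8
squat [277.5 238.3] 154 [550.8 108.3] 28.8
squat [312.9 233.9] 275 [554.5  24.1] 20.8
jar [236.2 238.8] 574 [543.  199.1] 31.1
turn 0.0001 shift [-0.1372 -0.1298  0.3424] | q6 -1.96 tilt 0.04 w -0.0
```

```bash
python3 -m pendant '[[[-0.0686,-0.0649,0],0,1],[[-0.0686,-0.0649,0],0,1],[[0,0,0.12],0,1],[[0,0,0.12],0,1],[[0,0,0.12],0,1],[[0,0,0.07],0,1],[[0,0,0],0,1],[[0,0,0],0,1]]'; python3 -c "
from h import *
plan(553.6,-75,90,2.5)"
```

```text
clock: 75.38
eef_pos: [554.0, -75.1, 259.9]
ee_rot: [0.723, -0.691, 0.001, -0.0]
ft_force: [0.5, -0.5, -1.2]
grip_width: -0.3
grip_force: 0.0
turn 0.0002 shift [-0.0004  0.0015  0.0495] | q6 -1.86 tilt 0.08 w -0.3
```

```bash
python3 -m pendant '[[[0,0.001,0.03],0,1],[[0,0,0.01],0,1],[[0,0,0],0,1],[[0,0,0],0,1]]'; python3 -m pendant '[[[0,0,0.01],0,1],[[0,0,0],0,1]]'; python3 -m pendant '[[[0,0,0.01],0,1],[[0,0,0],0,1]]'
```

```text
clock: 75.88
eef_pos: [553.3, -75.9, 247.0]
ee_rot: [0.722, -0.692, 0.0, -0.0]
ft_force: [0.7, -0.9, -0.3]
grip_width: 0.2
grip_force: 0.0
clock: 76.12
eef_pos: [553.5, -76.0, 244.1]
ee_rot: [0.722, -0.692, 0.0, -0.0]
ft_force: [0.1, -0.4, 3.2]
grip_width: -0.4
grip_force: 1.0
clock: 76.38
eef_pos: [553.5, -75.9, 241.1]
ee_rot: [0.722, -0.692, 0.0, -0.0]
ft_force: [1.6, -0.1, 4.4]
grip_width: -0.4
grip_force: 1.9
```

Contact at TCP z of about 245. I'll go on to the stop.

```bash
python3 -m pendant '[[[0,0,0.01],0,1],[[0,0,0],0,1]]'; python3 -m pendant '[[[0,0,0.005],0,1],[[0,0,0],0,1],[[0,0,0],0,1]]'
```

```text
clock: 76.62
eef_pos: [553.5, -75.9, 239.3]
ee_rot: [0.722, -0.692, 0.001, -0.0]
ft_force: [-3.1, -0.2, 13.9]
grip_width: -0.4
grip_force: 6.3
clock: 77.0
eef_pos: [553.5, -75.9, 239.1]
ee_rot: [0.722, -0.692, 0.001, -0.0]
ft_force: [-6.5, 1.4, 22.2]
grip_width: 0.0
grip_force: 10.8
```

The button is on its hard stop, about 6 mm down. Lifting off, then a last look.

```bash
python3 -m pendant '[[[0,0,-0.03],0,1],[[0,0,-0.08],0,1],[[0,0,-0.15],0,1],[[0,0,-0.15],0,1],[[0.13,0,0],0,1],[[0.13,0,0],0,1],[[0.13,0,0],0,1],[[0,0,0],0,1],[[0,0,0],0,1],[[0,0,0],0,1]]'; python3 look.py t16; python3 - <<'E'
from h import *
P=points("side",snap("side","s16")[1])
for y in (6.6,48.5,90,132.5,174.4):
    q=P[(P[...,0]>620)&(P[...,0]<700)&(abs(P[...,1]-y)<10)&(P[...,2]>95)&(P[...,2]<152)]
    print(len(q),q.min(0).round(),q.max(0).round(1))
d=np.load("t16.npz")["d"];P=points("top",d);Z=P[...,2];k=(Z>67)&(Z<85); k[:,:335]=0;k[:,375:]=0;k[:220]=0;k[255:]=0; print("btn",P[k].mean(0),k.sum())
E
```

```text
clock: 78.25
eef_pos: [558.2, -191.6, 359.1]
ee_rot: [0.723, -0.691, -0.001, 0.0]
ft_force: [-0.9, 1.2, 0.6]
grip_width: -0.2
grip_force: 0.0
t 78.3 grasp [ 558.3 -191.6  204.2] F [0.4 0.1 0.4] w -0.1 gf 0.0 q [-0.44  0.42  0.03  1.18  0.   -2.05]
tall [273.5 233.2] 290 [551.3 109.3] 20.8
squat [312.9 233.8] 272 [554.5  24.2] 20.7
jar [236.2 238.6] 570 [543.9 198.5] 31.3
133 [657.  -3.  96.] [692.2  15.7 144.9]
61 [672.  39. 109.] [689.9  55.3 146.1]
27 [682.  82. 115.] [691.1  91.3 142.6]Traceback (most recent call last):
  File "<stdin>", line 5, in <module>
    return umr_minimum(a, axis, None, out, keepdims, initial, where)
ValueError: zero-size array to reduction operation minimum which has no identity
```

View pics/ct16.png

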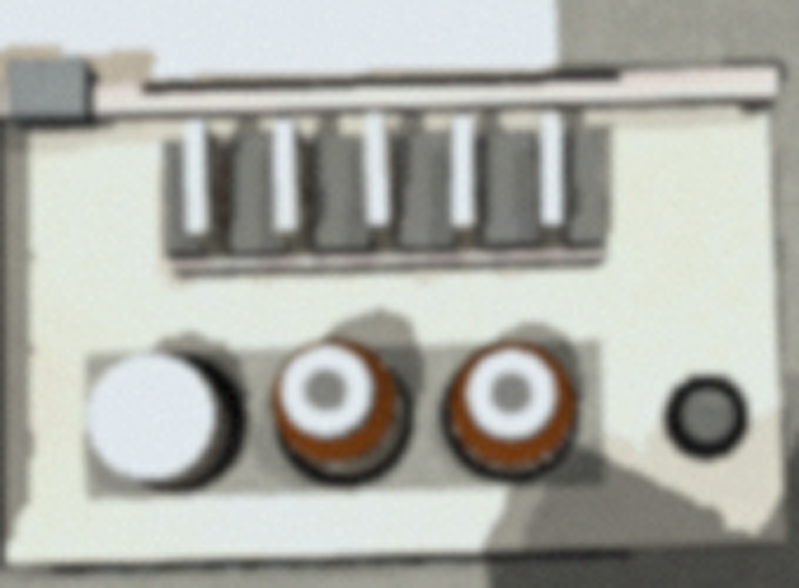

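The final picture shows five upright cassettes, the bottles swapped and centred (tall at (325,390), squat at (511,392)), the jar back at (152,415) and the button released at (707,416). Part of the side check was hidden by the arm; I'm handing the job in.

```bash
python3 -c "
from plant import arm
print(arm.job_done())"
```

```text
the job is handed in; nothing more can be done
None
```

The job is handed in, with no verdict shown: four cassettes stand fully down in the magazine, the tall and squat bottles are swapped and centred, and the start button was pressed to its stop last and released; a knock to the squat bottle also pushed the jar 7 mm, so I moved the jar back to where it stood.

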